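Load the ultrasonic cleaner with engraved brass seals

TASK

Load the dry ultrasonic cleaner for its next run: first slide its clear hood fully back, stand each brass seal upright in the cup of a dip basket of its own, and hang every loaded basket by its hook over the tank's front rim with the cup inside the tank; then slide the hood fully shut over them. A basket with no seal to carry stays standing on the bench, and the two burins lying near stay where they are.

Things in the scene. Friction and masses are not known exactly. Their poses are not given: they have to be found in the camera images.
- rim (a point): Mid-length of the front rim's top edge of the grey ultrasonic cleaner's steel tank (empty). Axes: x level from this rim into the tank (away from the robot), y along the rim to the left, z up. The rim is a wall 4 mm thick in x, 216 mm long in y, top 105 mm above the table, 25 mm above the machine's deck, which is 34 mm wide in front of it. Tank inside: 100 mm in x, 85 mm deep.
- cleaner: The fixed grey machine that holds the tank. Origin on the table straight below point rim, axes the same; it covers x -36 to +140 mm, y -128 to +346 mm, deck 80 mm high. A clear fixed screen along x at y -121 mm reaches 158 mm above the table. The deck left of the tank (y over 108 mm) is where the hood parks.
- hood (a joint): Slide of the clear splash hood on its rails, m: 0 = shut over the tank, 0.222 = fully back against its stop, over the deck left of the tank; opens along +y of point rim. About 2 N friction, light damping; stays where left. A clear box with aluminium edges, 226 mm in y, 168 mm in x, open below and toward -y; top 166 mm above the table, room under its roof up to 162 mm.
- hood_bar (a point): Middle of the black pull bar on the hood's top: round, 12 mm thick, 90 mm long along x, centre 198 mm above the table and 32 mm above the hood's top, on two thin posts 36 mm either side. Moves with the hood. Axes as point rim.
- basket_1_grip (a point): Centre of the upright black grip of a steel dip basket (about 140 g, 107 mm tall): 10 mm thick in its x, 20 mm wide in y, 44 mm tall. Axes: z up when it stands or hangs, x level from the grip toward the cup. Standing, this point is 85 mm above the table; hung on the rim, 25 mm above the rim's top edge. The hook is right below, the cup 59 mm out along x.
- basket_1_hook (a point): Inside top of that basket's hook, 25 mm below the grip's centre; rests on the rim when hung. Bent strip 16 mm wide in y, throat 8 mm wide in x (4 mm each side of this point), open downward. Tip on the -x side, 20 mm long, flared out to x -10 mm; on the +x side the stem (x 4 to 7 mm) runs 60 mm down to the underside, where a flat foot strap leads to the cup. Axes as the grip.
- basket_1_cup (a point): Middle of the floor of that basket's square wire cup, 59 mm along +x from the grip and 2.5 mm above the underside; inside 46 mm square, walls 11.5 mm high above this point. Holds one seal. Axes as the grip.
- basket_2_grip (a point): Centre of the grip of another dip basket, the same as basket_1.
- basket_2_hook (a point): Inside top of basket_2's hook, as for basket_1.
- basket_2_cup (a point): Middle of the cup floor of basket_2, as for basket_1.
- basket_3_grip (a point): Centre of the grip of another dip basket, the same as basket_1.
- basket_3_hook (a point): Inside top of basket_3's hook, as for basket_1.
- basket_3_cup (a point): Middle of the cup floor of basket_3, as for basket_1.
- seal_1_mid (a point): Centre, half-way up, of a turned brass hand seal standing upright: 44 mm tall, about 50 g, round foot 30 mm across up to 9 mm high, then a round neck and knob 14 to 16 mm across to the top. z up. May be absent.
- seal_2_mid (a point): Centre of another brass seal, the same as seal_1. May be absent.
- seal_3_mid (a point): Centre of another brass seal, the same as seal_1. May be absent.
- graver_a: Engraving burin lying on the table, turned wooden handle, 172 mm long, 33 mm tall; a bystander, not needed.
- graver_b: Short engraving burin lying on the table, turned wooden handle, 92 mm long, 33 mm tall; a bystander, not needed.
Things that resemble listed ones, but are neither listed nor needed, are in the scene too. Leave any purple or red look-alike of the part that bears seal_1_mid alone.

How it is judged (in metres and radians):
On the way, in this order (a step that is already met when the one before it is completed fails the run):
1. the hood is slid fully back (value of joint hood above 0.205 m), for 0.2 s.
2. every seal stands in a basket of its own and those baskets hang by their hooks over the front rim, cups inside the tank (((horizontal distance between seal_1_mid and basket_1_cup below 0.016 m and z of seal_1_mid in the frame of basket_1_cup between 0.016 and 0.028 m and x of basket_1_hook in the frame of rim between -0.006 and 0.006 m and y of basket_1_hook in the frame of rim between -0.1 and 0.1 m and z of basket_1_hook in the frame of rim between -0.004 and 0.004 m and x of basket_1_cup in the frame of rim above 0.04 m and angle between basket_1_grip's own z axis and vertical below 0.15 rad) or (horizontal distance between seal_1_mid and basket_2_cup below 0.016 m and z of seal_1_mid in the frame of basket_2_cup between 0.016 and 0.028 m and x of basket_2_hook in the frame of rim between -0.006 and 0.006 m and y of basket_2_hook in the frame of rim between -0.1 and 0.1 m and z of basket_2_hook in the frame of rim between -0.004 and 0.004 m and x of basket_2_cup in the frame of rim above 0.04 m and angle between basket_2_grip's own z axis and vertical below 0.15 rad) or (horizontal distance between seal_1_mid and basket_3_cup below 0.016 m and z of seal_1_mid in the frame of basket_3_cup between 0.016 and 0.028 m and x of basket_3_hook in the frame of rim between -0.006 and 0.006 m and y of basket_3_hook in the frame of rim between -0.1 and 0.1 m and z of basket_3_hook in the frame of rim between -0.004 and 0.004 m and x of basket_3_cup in the frame of rim above 0.04 m and angle between basket_3_grip's own z axis and vertical below 0.15 rad)) and ((horizontal distance between seal_2_mid and basket_1_cup below 0.016 m and z of seal_2_mid in the frame of basket_1_cup between 0.016 and 0.028 m and x of basket_1_hook in the frame of rim between -0.006 and 0.006 m and y of basket_1_hook in the frame of rim between -0.1 and 0.1 m and z of basket_1_hook in the frame of rim between -0.004 and 0.004 m and x of basket_1_cup in the frame of rim above 0.04 m and angle between basket_1_grip's own z axis and vertical below 0.15 rad) or (horizontal distance between seal_2_mid and basket_2_cup below 0.016 m and z of seal_2_mid in the frame of basket_2_cup between 0.016 and 0.028 m and x of basket_2_hook in the frame of rim between -0.006 and 0.006 m and y of basket_2_hook in the frame of rim between -0.1 and 0.1 m and z of basket_2_hook in the frame of rim between -0.004 and 0.004 m and x of basket_2_cup in the frame of rim above 0.04 m and angle between basket_2_grip's own z axis and vertical below 0.15 rad) or (horizontal distance between seal_2_mid and basket_3_cup below 0.016 m and z of seal_2_mid in the frame of basket_3_cup between 0.016 and 0.028 m and x of basket_3_hook in the frame of rim between -0.006 and 0.006 m and y of basket_3_hook in the frame of rim between -0.1 and 0.1 m and z of basket_3_hook in the frame of rim between -0.004 and 0.004 m and x of basket_3_cup in the frame of rim above 0.04 m and angle between basket_3_grip's own z axis and vertical below 0.15 rad)) and ((horizontal distance between seal_3_mid and basket_1_cup below 0.016 m and z of seal_3_mid in the frame of basket_1_cup between 0.016 and 0.028 m and x of basket_1_hook in the frame of rim between -0.006 and 0.006 m and y of basket_1_hook in the frame of rim between -0.1 and 0.1 m and z of basket_1_hook in the frame of rim between -0.004 and 0.004 m and x of basket_1_cup in the frame of rim above 0.04 m and angle between basket_1_grip's own z axis and vertical below 0.15 rad) or (horizontal distance between seal_3_mid and basket_2_cup below 0.016 m and z of seal_3_mid in the frame of basket_2_cup between 0.016 and 0.028 m and x of basket_2_hook in the frame of rim between -0.006 and 0.006 m and y of basket_2_hook in the frame of rim between -0.1 and 0.1 m and z of basket_2_hook in the frame of rim between -0.004 and 0.004 m and x of basket_2_cup in the frame of rim above 0.04 m and angle between basket_2_grip's own z axis and vertical below 0.15 rad) or (horizontal distance between seal_3_mid and basket_3_cup below 0.016 m and z of seal_3_mid in the frame of basket_3_cup between 0.016 and 0.028 m and x of basket_3_hook in the frame of rim between -0.006 and 0.006 m and y of basket_3_hook in the frame of rim between -0.1 and 0.1 m and z of basket_3_hook in the frame of rim between -0.004 and 0.004 m and x of basket_3_cup in the frame of rim above 0.04 m and angle between basket_3_grip's own z axis and vertical below 0.15 rad))), for 0.3 s.
At the end, for the whole second after the job is handed in: Hood within 8 mm of shut. Each seal upright in a cup (within 16 mm of its middle) of a basket hung on the front rim: hook's inside top within 6 mm across and 4 mm up of the rim's edge, 100 mm along, cup in the tank, tilt under 0.15 rad. A basket without a seal stands on the bench (all of step 2 and (distance between any of seal_1_mid, seal_2_mid, seal_3_mid and basket_1_cup below 0.035 m or (height (world z) of basket_1_cup below 0.008 m and angle between basket_1_grip's own z axis and vertical below 0.1 rad)) and (distance between any of seal_1_mid, seal_2_mid, seal_3_mid and basket_2_cup below 0.035 m or (height (world z) of basket_2_cup below 0.008 m and angle between basket_2_grip's own z axis and vertical below 0.1 rad)) and (distance between any of seal_1_mid, seal_2_mid, seal_3_mid and basket_3_cup below 0.035 m or (height (world z) of basket_3_cup below 0.008 m and angle between basket_3_grip's own z axis and vertical below 0.1 rad)) and value of joint hood below 0.008 m); the robot touches nothing.
It fails at once if a burin (graver_a) is pushed more than 30 mm from its place (distance of graver_a from where it was at the start of the episode above 0.03 m).
It fails at once if a burin (graver_b) is pushed more than 30 mm from its place (distance of graver_b from where it was at the start of the episode above 0.03 m).
Of seal_1, seal_2, seal_3 only 2 to 3 are there at a start; the rules pass over those that are not, and their reading is None.
At some moment in a run one of seal_1, seal_2, seal_3 may be knocked a few centimetres aside while the robot is not near it.
It also fails if it takes over 210 s, if anything falls off the work surface, if the arm or the gripper's body presses on something with over 40 N, if the wrist force passes 120 N, or if a joint passes its speed limit or range.

ROBOT

A 7-joint arm with a two-finger parallel gripper is mounted at the origin on a cart in front of the work surface, level with it; the furniture and walls round the work are solid. World frame = base frame: x ahead of the robot, y to its left, z up, the work surface at z = 0. Lengths are in m, angles in degrees, forces in N, time in s.
With the tool pointing down it reaches from about 0.425 to 0.875 m from the base axis. Payload 8.4 kg.
Tool frame: the origin (TCP) lies on the centre line of the jaws, within the pads' length; the fingertips stand 17 mm ahead of it and the grasp point (between the pads) lies 2 mm behind it (env.tips_ahead is the z of the fingertips in the tool frame, in m); z points along the fingers, y is the direction in which the jaws open and shut (so a half turn about z gives the same grasp; the last joint's range is limited). The gripper opens to 87 mm and grips with 3 to 60 N. Pads are 19 mm wide; open, the fingers measure 117 mm over their backs; the gripper's body (75 mm by 190 mm) begins 51 mm behind the grasp point.
Start: joints at [61.066, 19.091, 2.286, 83.961, -0.768, 76.965, -3.352], TCP at [0.257, -0.597, 0.24] pointing down, gripper open.
Joint ranges: [-147.57, 147.57], [-21.85, 119.76], [-74.77, 79.35], [14.55, 137.4], [-85.83, 265.84], [4.83, 119.75], [-152.11, 152.11]. Speed limits (degrees/s): [127.2, 127.2, 159.86, 159.86, 180, 180, 180].

INTERFACE

Orientations are given as a 3x3 rotation matrix whose columns are the frame's x, y, z axes.
In Python, from cell import telemetry, optics, env gives the robot as it stands.
- The arm moves only by the tool send_rows, never from a script. Its argument "deltas" is a list of rows, each a list of 6 numbers: the shift along the tool's x, y, z in cm, then the turn, a rotation vector about the tool's x, y, z in rad. In form: [[dx, dy, dz, ax, ay, az], ...]. A call has 1 to 8 rows; each row is the pose to reach, as a shift and turn from the pose commanded when the call began, along the tool's axes at that moment; what a row does not reach only later rows make up. A row lasts 1/8 s, in which the tool goes at most 62.5 mm and 10.7 degrees, less where a joint would pass 70% of its speed; a pose out of reach is approached as far as the arm can. A call with a gripper value outside its range is refused whole. "hand" is the opening, from -1 (shut) to 1 (fully open), set as the call begins (left out, the last holds). The fingers move at their own pace and stop on an object; "force" is the grip in N (left out, the last holds). Time passes only in rows, so rows that repeat a pose let the fingers close. It gives the time, the measured TCP pose, the force and the opening at its end, in the units of the state.
- telemetry.observe(): the state, without advancing time (a new reading comes with each control period).
- optics.snapshot(name): name is "scene" or "side" or "wrist"; returns a dict with "frame" (480x640x3 uint8, red, green, blue), "camera_matrix" (3x3 intrinsics, pixels), "origin" and "attitude" of the camera in the world. Camera axes: x right, y down, z forward; pixel columns grow to the right and rows downward; lengths in m; the calibration is good to about 2 mm. The wrist camera is an equidistant fisheye: a pixel r from the principal point sees the ray r / f radians off the axis. A picture is of the moment at which its call begins. There is no depth.
- env.hand_in(): hands the job in, once; it reports no verdict.
The state is a dict: "time": time; "joint_pos": joint angles; "dq": joint speeds; "effort": joint torques, N m; "tcp_pos": TCP position; "ee_rot": TCP orientation; "ft_force": force on the tool from outside, world axes, zero at the start; "wrist_torque": the same for the moment, N m; "width": finger opening in m.
Only numpy, scipy, OpenCV 4.12 (cv2) and the standard library are available. Lean on these libraries where they do the work, as an engineer would, in place of code of your own. Each camera call takes 0.05 s, during which the arm holds its last target.

## Working session

There is one attempt and no reset: what is moved stays moved. The work goes in short steps, Python scripts to look and compute and a tool call to move; the robot and the scene stay as the last step left them, time stands still between calls to the robot, and variables do not carry over. Pictures are saved under pics/ and viewed, and the job is handed in when it is done.

Besides the shell and the picture viewer there is one more tool, called by a JSON object that holds its "api" and its "payload". send_rows: Moves the arm, as the interface text tells. Its arguments: {"type":"object","properties":{"deltas":{"type":"array","items":{"type":"array","items":{"type":"number"}}},"hand":{"type":"number"},"force":{"type":"number"}},"required":["deltas"]}

```bash
ls; mkdir -p pics
cat > h.py <<'E'
import numpy as np, cv2
from cell import telemetry, optics, env
def snap(n,tag):
    s=optics.snapshot(n); cv2.imwrite(f'pics/{tag}.png',cv2.cvtColor(s['frame'],cv2.COLOR_RGB2BGR))
    np.savez(f'pics/{tag}.npz',**s); return s
def load(tag):
    d=np.load(f'pics/{tag}.npz'); return {k:d[k] for k in d}
def ray(s,u,v,fish=False):
    K=s['camera_matrix']; x=(u-K[0,2])/K[0,0]; y=(v-K[1,2])/K[1,1]
    if fish:
        r=np.hypot(x,y); d=np.array([x/r*np.sin(r),y/r*np.sin(r),np.cos(r)]) if r>1e-9 else np.array([0,0,1.])
    else: d=np.array([x,y,1.])
    return s['origin'], s['attitude']@(d/np.linalg.norm(d))
def onplane(s,u,v,z,fish=False):
    o,d=ray(s,u,v,fish); return o+d*(z-o[2])/d[2]
def tri(rs):
    A=np.zeros((3,3));b=np.zeros(3)
    for o,d in rs:
        P=np.eye(3)-np.outer(d,d);A+=P;b+=P@o
    p=np.linalg.solve(A,b); return p,[np.linalg.norm(np.cross(p-o,d)) for o,d in rs]
def proj(s,p,fish=False):
    q=s['attitude'].T@(np.asarray(p)-s['origin']);K=s['camera_matrix']
    if fish:
        t=np.arctan2(np.hypot(q[0],q[1]),q[2]);n=np.hypot(q[0],q[1]);xy=q[:2]/n*t
    else: xy=q[:2]/q[2]
    return K[0,0]*xy[0]+K[0,2],K[1,1]*xy[1]+K[1,2]
E
python3 - <<'E'
from h import *
for n in ['scene','side','wrist']:
    s=snap(n,n+'0'); print(n,s['origin'].round(3),s['attitude'].round(3).tolist(),s['camera_matrix'].tolist())
print(telemetry.observe())
E
```

```text
pics
scene [-0.474  0.297  0.695] [[-0.28, -0.447, 0.85], [-0.96, 0.108, -0.259], [0.024, -0.888, -0.459]] [[531.6425137490098, 0.0, 309.8673196249123], [0.0, 531.6425137490098, 238.32011451286934], [0.0, 0.0, 1.0]]
side [-0.502  0.026  0.903] [[-0.037, -0.581, 0.813], [-0.999, 0.038, -0.018], [-0.02, -0.813, -0.582]] [[559.3777522422246, 0.0, 322.28773646315176], [0.0, 559.3777522422246, 251.28948821738913], [0.0, 0.0, 1.0]]
wrist [ 0.333 -0.564  0.385] [[0.394, -0.875, -0.28], [-0.919, -0.376, -0.119], [-0.001, 0.304, -0.953]] [[371.64829954431775, 0.0, 320.01500729807253], [0.0, 371.64829954431775, 229.95689020601554], [0.0, 0.0, 1.0]]
{'time': 0.15, 'joint_pos': array([61.06724428, 19.12244954,  2.28481782, 83.99767866, -0.76883411,
       76.96711359, -3.35210724]), 'dq': array([-0.03826936, -0.00115377,  0.08048383,  0.00177201, -0.05102366,
        0.01519948,  0.0082485 ]), 'effort': array([ 1.70782117e-03, -6.56844950e+01,  1.33669909e+00, -4.04109907e+01,
       -5.95249794e-02,  4.18726390e-02,  1.39922886e-04]), 'tcp_pos': array([ 0.25642363, -0.59691072,  0.23887862]), 'ee_rot': array([[ 9.18808746e-01,  3.94702647e-01, -5.54772058e-04],
       [ 3.94703032e-01, -9.18808057e-01,  1.12767040e-03],
       [-6.46345431e-05, -1.25508364e-03, -9.99999210e-01]]), 'ft_force': array([-1.00026517, -0.40167972, -0.10623486]), 'wrist_torque': array([-0.00213823,  0.03395753, -0.04220416]), 'width': 0.08695220858415596}
```

View pics/scene0.png

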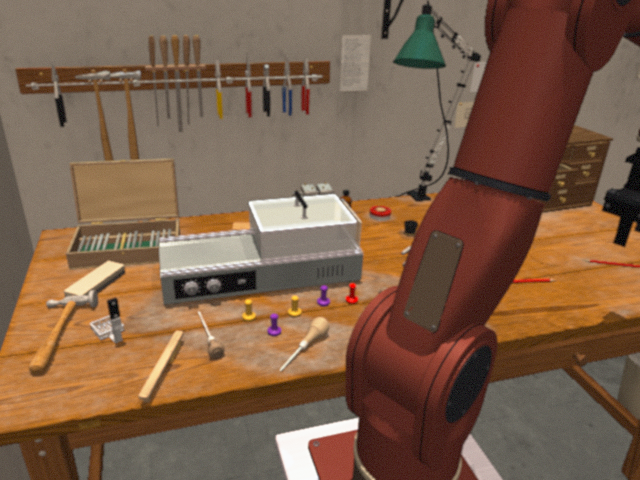

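View pics/side0.png

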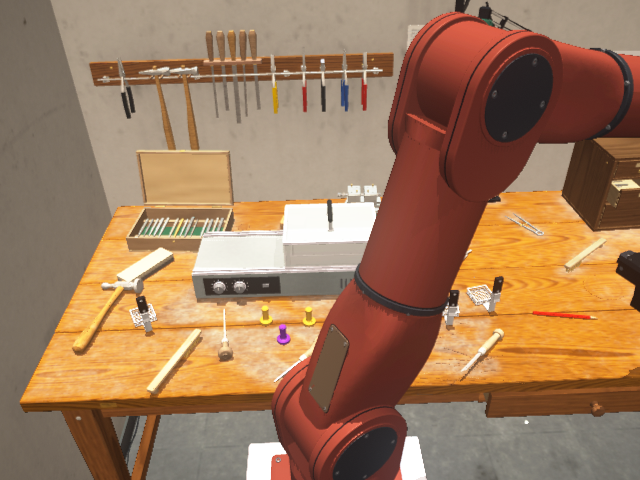

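View pics/wrist0.png

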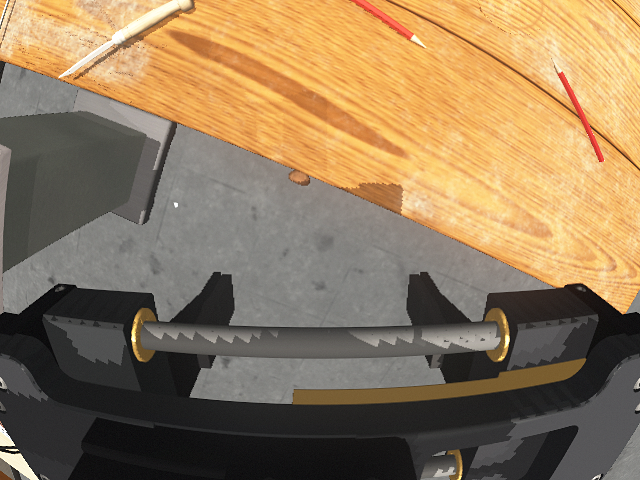

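Run:
```python
from h import *
a=cv2.imread('pics/scene0.png')[170:350,80:400];cv2.imwrite('pics/c1.png',cv2.resize(a,None,fx=2.5,fy=2.5,interpolation=cv2.INTER_CUBIC))
a=cv2.imread('pics/side0.png')[180:380,110:400];cv2.imwrite('pics/c2.png',cv2.resize(a,None,fx=2.75,fy=2.75,interpolation=cv2.INTER_CUBIC))
```

```text
(no output)
```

View pics/c1.png

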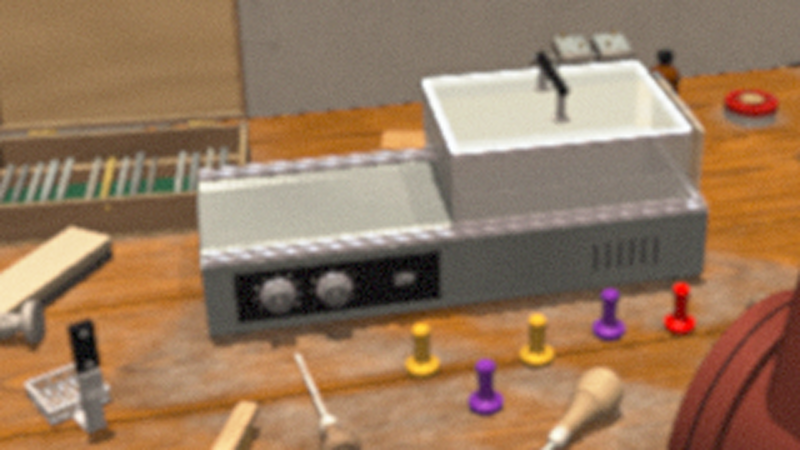

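View pics/c2.png

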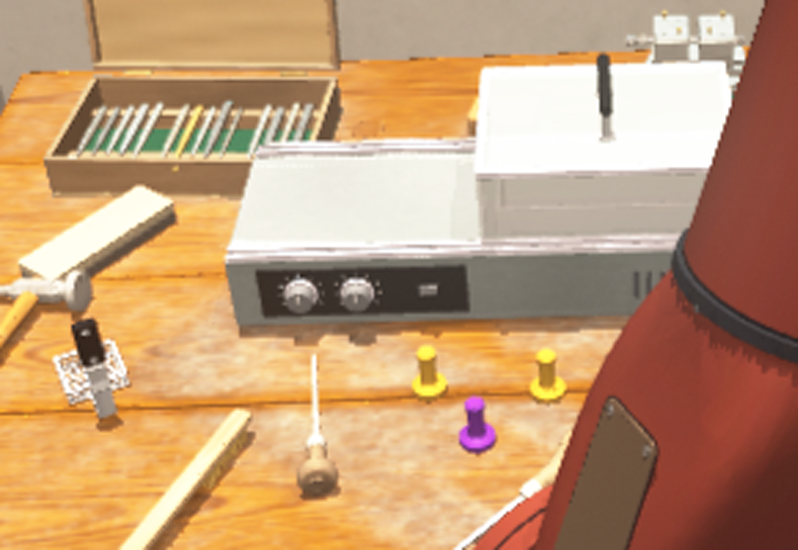

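Run:
```python
from h import *
a=load('scene0');b=load('side0')
C=lambda x,y:(80+x/2.5,170+y/2.5); D=lambda x,y:(110+x/2.75,180+y/2.75)
for n,p,q in [('far',(543,60),(603,62)),('near',(560,92),(605,110)),('BL',(210,337),(238,328)),('yel1',(421,350),(428,372)),('yel2',(537,340),(546,372)),('gripL',(84,345),(88,343))]:
    print(n,tri([ray(a,*C(*p)),ray(b,*D(*q))]))
print(onplane(a,*C(543,60),.198),onplane(a,*C(560,92),.198),onplane(b,*D(603,62),.198),onplane(b,*D(605,110),.198))
print(onplane(a,*C(210,337),0),onplane(a,*C(690,277),0),onplane(b,*D(238,328),0))
print('feet',onplane(a,*C(421,367),0.004),onplane(a,*C(537,357),0.004),onplane(b,*D(428,388),0.004),onplane(b,*D(547,391),0.004))
for u,v in [(453,293),(497,286)]: print(onplane(b,u,v,.085))
```

```text
far (array([ 0.69410765, -0.02222528,  0.19254385]), [np.float64(0.0012465455319604986), np.float64(0.0012465455319604674)])
near (array([ 0.62082258, -0.01980389,  0.18910419]), [np.float64(4.7634915075019114e-05), np.float64(4.763491507509801e-05)])
BL (array([0.57363175, 0.31837845, 0.00079541]), [np.float64(0.000754165041235961), np.float64(0.0007541650412361613)])
yel1 (array([0.48817388, 0.14101225, 0.01441342]), [np.float64(0.0002071684620691472), np.float64(0.00020716846206905457)])
yel2 (array([0.47830082, 0.0389998 , 0.01591039]), [np.float64(0.0014270232779951216), np.float64(0.0014270232779953237)])
gripL (array([0.46411731, 0.41199672, 0.082446  ]), [np.float64(0.0001779020486919408), np.float64(0.00017790204869199842)])
[ 0.67876531 -0.01880044  0.198     ] [ 0.60147619 -0.01422595  0.198     ] [ 0.68701502 -0.02129249  0.198     ] [ 0.60690782 -0.0192151   0.198     ]
[0.57600851 0.31880421 0.        ] [ 0.56645567 -0.14205461  0.        ] [0.57357798 0.31807503 0.        ]
feet [0.4778324 0.1433373 0.004    ] [0.46721089 0.04095443 0.004     ] [0.47909774 0.14132371 0.004     ] [0.46932219 0.03938677 0.004     ]
[ 0.45881402 -0.28883584  0.085     ]
[ 0.47729573 -0.39430261  0.085     ]
```

```bash
cat >> h.py <<'E'
from scipy.spatial.transform import Rotation as Ro
def down(yaw):  # tool x heading yaw deg in world, z down
    c,s=np.cos(np.radians(yaw)),np.sin(np.radians(yaw))
    return np.array([[c,s,0],[s,-c,0],[0,0,-1.]])
def goto(p,yaw,p0=None,y0=None):
    st=telemetry.observe()
    R=st['ee_rot'] if y0 is None else down(y0); x=st['tcp_pos'] if p0 is None else np.array(p0)
    d=R.T@(np.array(p)-x)*100; w=Ro.from_matrix(R.T@down(yaw)).as_rotvec()
    print('delta cm',d.round(2),'rot',w.round(3),'dist mm',round(np.linalg.norm(d)*10),'yawnow',np.degrees(np.arctan2(R[1,0],R[0,0])).round(2))
E
python3 -c "
from h import *
goto([.645,-.02,.28],0)"
```

```text
delta cm [ 58.47 -37.67  -4.07] rot [-0.001  0.     0.406] dist mm 697 yawnow 23.25
```

{"api": "send_rows", "payload": {"deltas": [[5,-3,-4,0,0,0.05],[10,-7,-4.1,0,0,0.1],[15,-10,-4.1,0,0,0.15],[20,-13,-4.1,0,0,0.2],[25,-16,-4.1,0,0,0.25],[30,-19,-4.1,0,0,0.3],[35,-22.5,-4.1,0,0,0.35],[40,-25.8,-4.1,0,0,0.406]], "hand": 1}}

```text
time: 1.15
tcp_pos: [0.5229, -0.2005, 0.2805]
ee_rot: [[1.0, -0.002, 0.0], [-0.002, -1.0, -0.0], [0.0, 0.0, -1.0]]
ft_force: [0.4, -0.8, 0.4]
width: 0.0868
```

Run:
```python
from h import *
goto([.645,-.02,.28],0)
snap('scene','scene1');snap('side','side1');snap('wrist','wrist1')
```

```text
delta cm [ 12.17 -18.07   0.05] rot [ 0.    -0.    -0.002] dist mm 218 yawnow -0.12
```

View pics/wrist1.png

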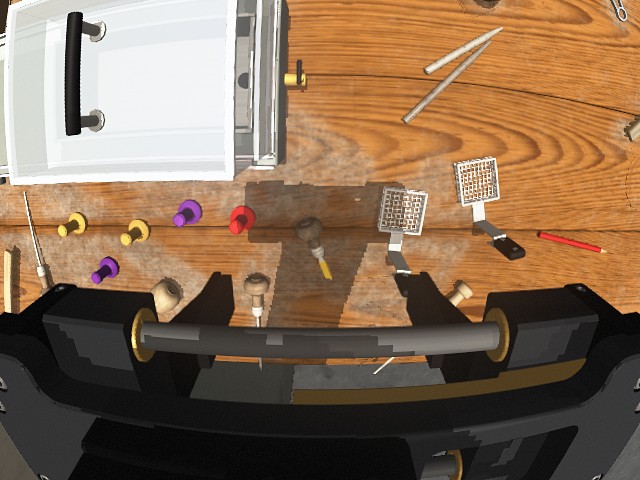

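View pics/side1.png

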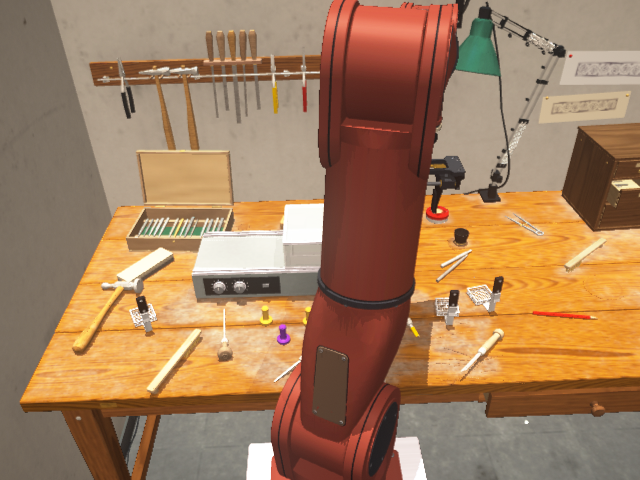

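View pics/scene1.png

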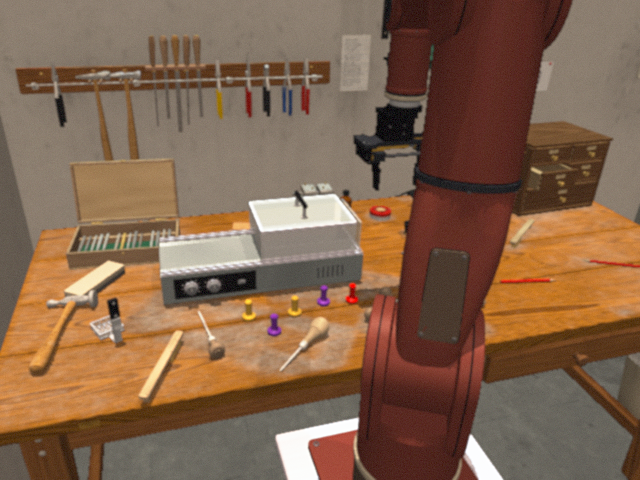

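Run:
```python
from h import *
w=load('wrist1')
for n,u,v,z in [('bar1',74,13,.198),('bar2',72,134,.198),('s1',75,221,.01),('s2',137,230,.01),('cupA',403,210,.0),('gA',403,281,.107),('cupB',477,180,0),('gB',515,252,.107),('tap',295,78,.05)]:
    print(n,onplane(w,u,v,z,True).round(4))
```

```text
bar1 [ 0.6962 -0.0183  0.198 ]
bar2 [ 0.6064 -0.0164  0.198 ]
s1 [0.4861 0.1425 0.01  ]
s2 [0.4741 0.0407 0.01  ]
cupA [ 0.4992 -0.2941  0.    ]
gA [ 0.456 -0.275  0.107]
cupB [ 0.5394 -0.3873  0.    ]
gB [ 0.4853 -0.3928  0.107 ]
tap [ 0.647  -0.1683  0.05  ]
```

{"api": "send_rows", "payload": {"deltas": [[3,-4.5,0,0,0,0],[6,-9,0,0,0,0.01],[9,-13.5,0,0,0,0.02],[12,-17,0,0,0,0.02],[12.8,-18.4,0,0,0,0.02],[12.8,-18.4,0,0,0,0.02]]}}

```text
time: 2.05
tcp_pos: [0.6501, -0.0185, 0.28]
ee_rot: [[1.0, -0.019, -0.001], [-0.019, -1.0, -0.0], [-0.001, 0.0, -1.0]]
ft_force: [-0.7, 0.2, -0.0]
width: 0.0868
```

Run:
```python
from h import *
w=snap('wrist','wrist2')
goto([.651,-.0175,.196],-1.2)
```

```text
delta cm [ 0.12 -0.26  8.43] rot [ 0.001  0.001 -0.   ] dist mm 84 yawnow -1.22
```

View pics/wrist2.png

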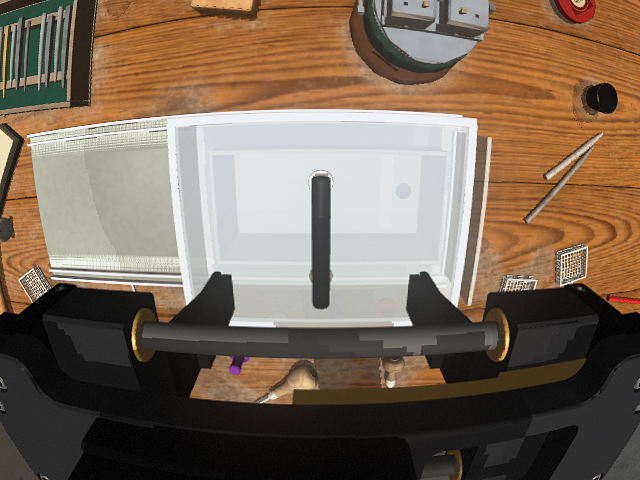

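{"api": "send_rows", "payload": {"deltas": [[0.1,-0.1,3,0,0,0],[0.1,-0.1,6,0,0,0],[0.1,-0.1,8.4,0,0,0],[0.1,-0.1,8.4,0,0,0],[0.1,-0.1,8.4,0,0,0]]}}

```text
time: 2.72
tcp_pos: [0.6515, -0.0187, 0.198]
ee_rot: [[1.0, -0.022, 0.002], [-0.022, -1.0, -0.001], [0.002, 0.001, -1.0]]
ft_force: [0.5, 0.3, -0.6]
width: 0.0871
```

{"api": "send_rows", "payload": {"deltas": [[0,0,0,0,0,0],[0,0,0,0,0,0],[0,0,0,0,0,0],[0,0,0,0,0,0],[0,0,0,0,0,0],[0,0,0,0,0,0]], "hand": -1, "force": 20}}

```text
time: 3.48
tcp_pos: [0.6513, -0.0173, 0.1965]
ee_rot: [[1.0, -0.02, -0.0], [-0.02, -1.0, 0.0], [-0.0, -0.0, -1.0]]
ft_force: [-0.3, 0.2, -0.9]
width: 0.0345
```

{"api": "send_rows", "payload": {"deltas": [[0,0,0,0,0,0],[0,0,0,0,0,0],[0,0,0,0,0,0],[0,0,0,0,0,0]]}}

```text
time: 3.98
tcp_pos: [0.6513, -0.0176, 0.1966]
ee_rot: [[1.0, -0.02, -0.0], [-0.02, -1.0, -0.0], [0.0, 0.0, -1.0]]
ft_force: [-1.1, -1.9, 0.1]
width: 0.0112
```

{"api": "send_rows", "payload": {"deltas": [[0,-2,0,0,0,0],[0,-5,0,0,0,0],[0,-8,0,0,0,0],[0,-11,0,0,0,0],[0,-14,0,0,0,0],[0,-17,0,0,0,0],[0,-19.5,0,0,0,0],[0,-21,0,0,0,0]]}}

```text
time: 4.97
tcp_pos: [0.6553, 0.1938, 0.1965]
ee_rot: [[1.0, -0.019, -0.0], [-0.019, -1.0, -0.0], [-0.0, 0.0, -1.0]]
ft_force: [-2.1, -2.8, 1.8]
width: 0.0112
```

{"api": "send_rows", "payload": {"deltas": [[0,-0.7,0,0,0,0],[0,-1.2,0,0,0,0],[0,-1.3,0,0,0,0],[0,-1.3,0,0,0,0]]}}

```text
time: 5.48
tcp_pos: [0.6556, 0.1951, 0.1963]
ee_rot: [[1.0, -0.029, -0.005], [-0.029, -0.999, -0.013], [-0.004, 0.013, -1.0]]
ft_force: [-12.3, -28.5, 10.8]
width: 0.0117
```

{"api": "send_rows", "payload": {"deltas": [[0,1.2,0,0,0,0],[0,1.2,0,0,0,0]]}}

```text
time: 5.72
tcp_pos: [0.6554, 0.1926, 0.1964]
ee_rot: [[1.0, -0.021, -0.001], [-0.021, -1.0, -0.001], [-0.001, 0.001, -1.0]]
ft_force: [-2.9, -1.3, -0.2]
width: 0.0113
```

{"api": "send_rows", "payload": {"deltas": [[0,0,0,0,0,0],[0,0,0,0,0,0],[0,0,0,0,0,0],[0,0,0,0,0,0]], "hand": 0.2}}

```text
time: 6.22
tcp_pos: [0.6556, 0.194, 0.1965]
ee_rot: [[1.0, -0.02, 0.0], [-0.02, -1.0, 0.0], [0.0, -0.0, -1.0]]
ft_force: [0.2, -0.3, 0.1]
width: 0.0434
```

{"api": "send_rows", "payload": {"deltas": [[0,0,-3,0,0,0],[0,0,-8,0,0,0],[0,0,-13,0,0,0],[0,5,-17,0,0,0],[0,10,-17,0,0,0],[-2,15,-17,0,0,0],[-4,20,-17,0,0,0],[-4,20,-17,0,0,0]], "hand": 1}}

```text
time: 7.22
tcp_pos: [0.6108, -0.0109, 0.3673]
ee_rot: [[1.0, -0.028, 0.001], [-0.028, -1.0, -0.002], [0.001, 0.002, -1.0]]
ft_force: [-0.0, 0.8, -0.2]
width: 0.0871
```

Run:
```python
from h import *
goto([.651,-.0175,.196],-1.2)
snap('scene','scene3');snap('side','side3');snap('wrist','wrist3')
```

```text
delta cm [ 4.02  0.5  17.14] rot [ 0.002 -0.001 -0.007] dist mm 176 yawnow -1.6
```

View pics/wrist3.png

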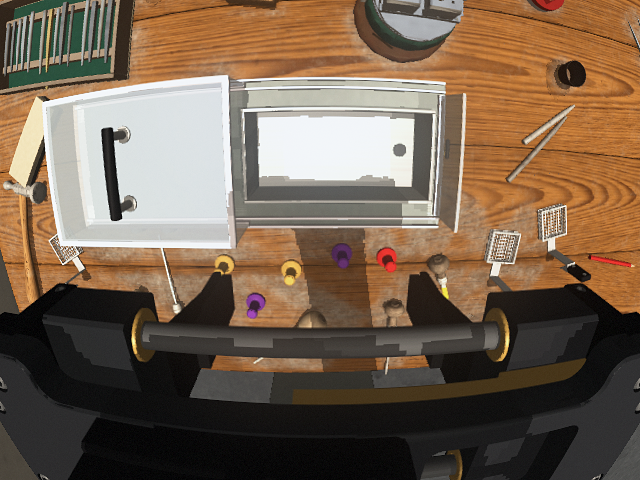

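View pics/scene3.png

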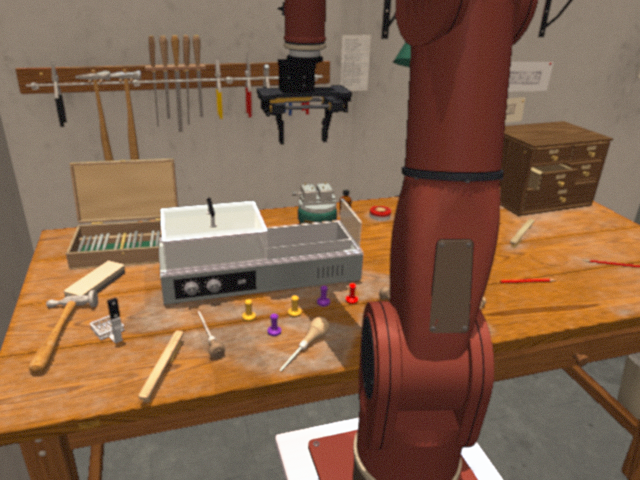

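View pics/side3.png

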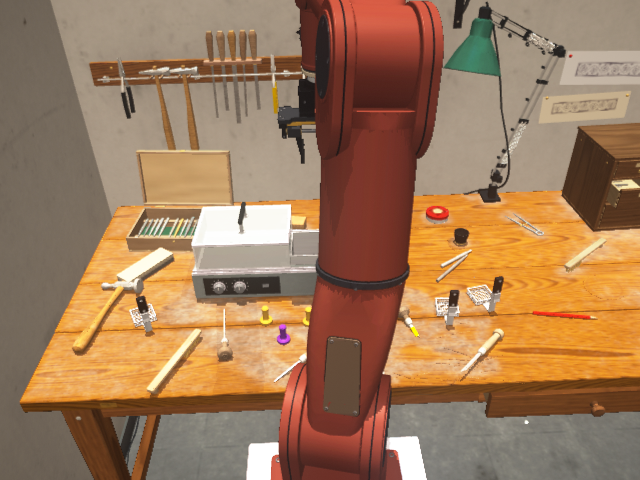

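Run:
```python
from h import *
st=telemetry.observe();print(st['joint_pos'].round(1))
for t in ['wrist3','scene3','side3']:
    s=load(t); hsv=cv2.cvtColor(s['frame'],cv2.COLOR_RGB2HSV)
    m=cv2.inRange(hsv,(19,150,110),(32,255,255)); n,l,stt,c=cv2.connectedComponentsWithStats(m)
    for i in range(1,n):
        if stt[i,4]>40: print(t,stt[i],c[i].round(1))
a=cv2.imread('pics/wrist3.png')[60:340,200:480];cv2.imwrite('pics/c3.png',cv2.resize(a,None,fx=2.1,fy=2.1,interpolation=cv2.INTER_CUBIC))
a=cv2.imread('pics/wrist3.png')[190:300,460:640];cv2.imwrite('pics/c4.png',cv2.resize(a,None,fx=4,fy=4,interpolation=cv2.INTER_CUBIC))
```

```text
[ 13.3  14.2 -21.4  76.3   5.1  90.4 -98.6]
wrist3 [216 256  17  17 118] [225.  262.3]
wrist3 [282 261  19  17 150] [291.3 267.3]
wrist3 [441 287   8  12  61] [444.8 292.5]
wrist3 [499 345  10  16  51] [503.7 353.1]
scene3 [216  90   7  29 131] [219.2 103.7]
scene3 [288 296  13  21 130] [294.4 307.5]
scene3 [243 299  12  22 137] [248.3 311.5]
side3 [272  82   6  32 123] [274.8  98.3]
side3 [481 239  17   5  46] [489.1 240.2]
side3 [509 238  25   7  46] [522.7 241.4]
side3 [ 89 287  34  39 200] [103.8 306.3]
side3 [260 316  13   8  73] [265.8 319.9]
side3 [ 75 327  18  20 123] [ 83.2 336.2]
side3 [410 327   9  10  47] [414.3 331.4]
```

View pics/c3.png

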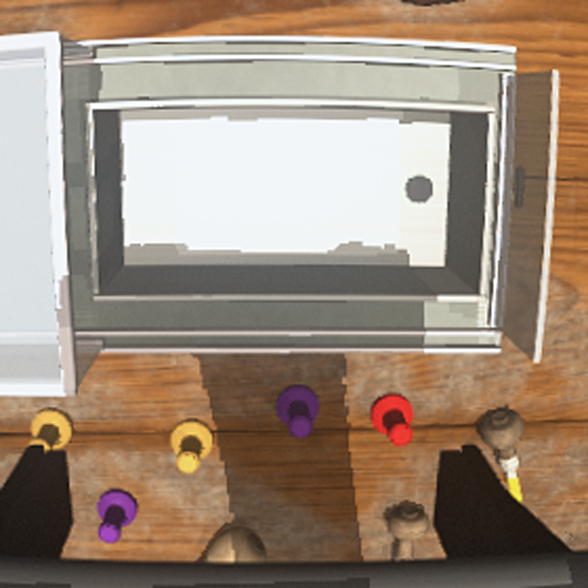

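View pics/c4.png

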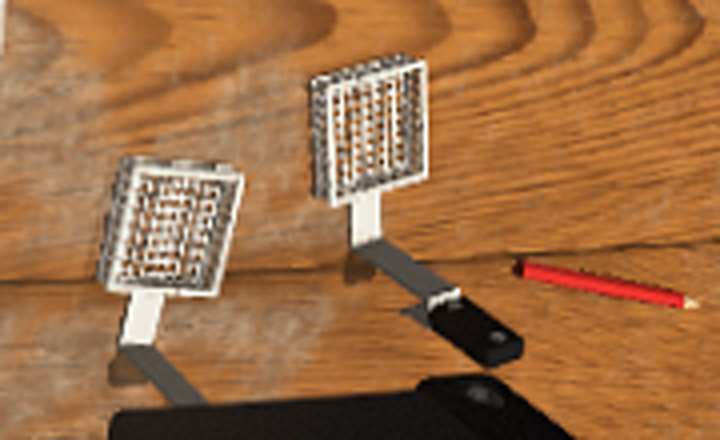

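Run:
```python
from h import *
w=load('wrist3')
g=cv2.cvtColor(w['frame'],cv2.COLOR_RGB2GRAY).astype(int)
for u in range(250,432,30): print(u,g[194:212,u])
for u in (250,340,430): print(u,'rear',g[104:118,u])
C=lambda x,y:(200+x/2.1,60+y/2.1)
for n,p in [('FL',(93,297)),('FR',(485,300)),('RL',(88,105)),('RR',(492,110))]: print(n,onplane(w,*C(*p),.105,True).round(4))
D=lambda x,y:(460+x/4,190+y/4)
for n,p,z in [('cupA',(176,230),.0140),('cupA',(176,226),.0025),('cupB',(372,132),.014),('stemAfoot',(135,345),.0),('stemBfoot',(365,242),0),('cup A corners',(130,160),.014),('',(243,180),.014),('',(215,297),.014),('',(107,285),.014),('cup B corners',(313,78),.014),('',(427,62),.014),('',(427,180),.014),('',(332,207),.014)]: print(n,onplane(w,*D(*p),z,True).round(4))
print('seals',onplane(w,225,262,.005,True),onplane(w,291.5,267.5,.005,True))
print(onplane(w,*C(50,428),.008,True),onplane(w,*C(191,440),.008,True))
```

```text
250 [ 83  82  84  88  87  86  96 188 170 129 117 118 118 118 119 115 115 113]
280 [ 89  88  90  88  87  87 114 164 166 116 115 115 117 113 115 116 113 114]
310 [ 89  91  88  88  87  90 137 178 157  98 112 114 114 112 110 114 112 110]
340 [ 92  91  90  90  88  89 131 174 160  92 116 114 115 115 115 114 114 112]
370 [ 89  90  90  91  89  90 126 170 163 114 118 118 117 114 116 115 114 113]
400 [ 90  87  87  89  85  87 105 165 162 127 114 117 117 118 117 116 118 116]
430 [232 231 227 228 225 229 186 215 236 224 227 239 214 230 215 225 228 221]
250 rear [196 198 188 142 173 251 247 237  80  87  91  90  91  87]
340 rear [194 172 154 230 248 239 176 143 183 179 178 179 208 249]
430 rear [181 184 183 183 173 147 207 246 246 135  80  83  86  83]
FL [0.601 0.081 0.105]
FR [ 0.5951 -0.1345  0.105 ]
RL [0.7046 0.0777 0.105 ]
RR [ 0.6995 -0.1351  0.105 ]
cupA [ 0.5008 -0.2914  0.014 ]
cupA [ 0.498  -0.2976  0.0025]
cupB [ 0.5395 -0.3814  0.014 ]
stemAfoot [ 0.4453 -0.2881  0.    ]
stemBfoot [ 0.486  -0.3981  0.    ]
cup A corners [ 0.5301 -0.2665  0.014 ]
 [ 0.5207 -0.3197  0.014 ]
 [ 0.4711 -0.3149  0.014 ]
 [ 0.4789 -0.2634  0.014 ]
cup B corners [ 0.5621 -0.3472  0.014 ]
 [ 0.5688 -0.4058  0.014 ]
 [ 0.518 -0.416  0.014]
 [ 0.5078 -0.3665  0.014 ]
seals [0.48528318 0.14080414 0.005     ] [0.47521369 0.0396795  0.005     ]
[0.48357423 0.14215144 0.008     ] [0.47324115 0.04038197 0.008     ]
```

Run:
```python
from h import *
w=load('wrist3')
C=lambda x,y:(200+x/2.1,60+y/2.1)
print('purple',onplane(w,*C(117,505),.006,True),onplane(w,*C(298,405),.006,True))
for u,v in [(163,249),(172,280),(178,305)]: print('burin',onplane(w,u,v,.01,True))
a=load('scene3');print(onplane(a,199,311,.005),onplane(a,210,345,.01))
goto([.4845,.141,.20],180)
```

```text
purple [0.42001783 0.09877704 0.006     ] [ 0.49744888 -0.03542276  0.006     ]
burin [0.50913873 0.23836378 0.01      ]
burin [0.45660518 0.23201443 0.01      ]
burin [0.41144722 0.22990393 0.01      ]
[0.52496451 0.2453346  0.005     ] [0.39404265 0.23643061 0.01      ]
delta cm [-13.   -14.28  16.68] rot [-1.000e-03  1.000e-03  3.122e+00] dist mm 255 yawnow -1.1
```

{"api": "send_rows", "payload": {"deltas": [[-1,-1,0,0,0,-0.18],[-2,-2,0,0,0,-0.36],[-3,-3,0,0,0,-0.54],[-4,-4,0,0,0,-0.72],[-5,-5,0,0,0,-0.9],[-6,-6,0,0,0,-1.08],[-7,-7,0,0,0,-1.26],[-8,-8,0,0,0,-1.44]], "hand": 0.1}}

```text
time: 8.38
tcp_pos: [0.5329, 0.0785, 0.3665]
ee_rot: [[0.141, 0.99, -0.0], [0.99, -0.141, 0.001], [0.001, -0.0, -1.0]]
ft_force: [-0.0, 0.1, -0.2]
width: 0.0479
```

{"api": "send_rows", "payload": {"deltas": [[0,0,0,0,0,-0.18],[0,0,0,0,0,-0.36],[0,0,0,0,0,-0.54],[0,0,0,0,0,-0.72],[0,0,0,0,0,-0.9],[0,0,0,0,0,-1.08],[0,0,0,0,0,-1.26],[0,0,0,0,0,-1.44]]}}

```text
time: 9.38
tcp_pos: [0.5332, 0.0781, 0.3665]
ee_rot: [[-0.963, 0.269, -0.0], [0.269, 0.963, 0.001], [0.0, 0.001, -1.0]]
ft_force: [-0.2, -0.1, 0.4]
width: 0.0476
```

Run:
```python
from h import *
goto([.484,.141,.20],180);print(telemetry.observe()['joint_pos'].round(1))
```

```text
delta cm [ 6.43  4.72 16.65] rot [ 0.001 -0.    -0.273] dist mm 185 yawnow 164.38
[ 20.7   6.6 -36.9  85.7   3.9  89.1  58.3]
```

{"api": "send_rows", "payload": {"deltas": [[1.5,1.2,2,0,0,-0.09],[3,2.4,4,0,0,-0.18],[5,3.6,6,0,0,-0.273],[6.4,4.7,9,0,0,-0.273],[6.4,4.7,13,0,0,-0.273],[6.4,4.7,16.6,0,0,-0.273],[6.4,4.7,16.6,0,0,-0.273],[6.4,4.7,16.6,0,0,-0.273]]}}

```text
time: 10.38
tcp_pos: [0.4853, 0.1403, 0.202]
ee_rot: [[-1.0, 0.007, 0.001], [0.007, 1.0, 0.001], [-0.001, 0.001, -1.0]]
ft_force: [-0.4, -0.1, 0.8]
width: 0.0477
```

Run:
```python
from h import *
goto([.484,.141,.03],180)
w=snap('wrist','wrist4')
```

```text
delta cm [ 0.15  0.05 17.2 ] rot [ 0.001  0.001 -0.007] dist mm 172 yawnow 179.59
```

View pics/wrist4.png

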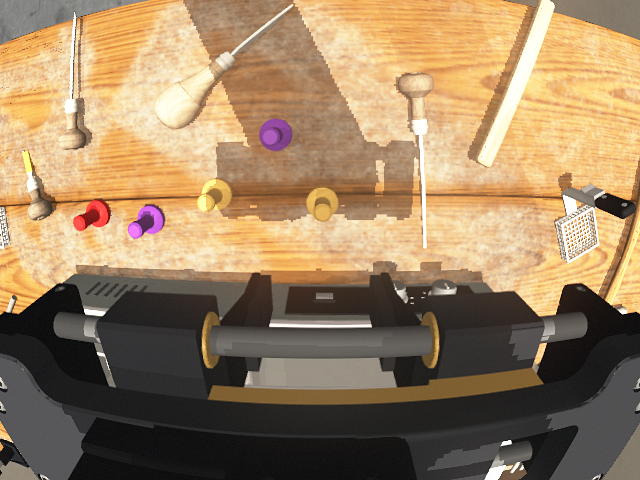

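Run:
```python
from h import *
w=load('wrist4')
hsv=cv2.cvtColor(w['frame'],cv2.COLOR_RGB2HSV)
m=cv2.inRange(hsv,(19,130,110),(32,255,255)); n,l,stt,c=cv2.connectedComponentsWithStats(m)
for i in range(1,n):
    if stt[i,4]>100: print(stt[i],c[i].round(1))
for u,v in [(321.5,201),(216,193)]: print(onplane(w,u,v,.007,True).round(4))
print('tops',onplane(w,322,209,.044,True).round(4),onplane(w,208,202,.044,True).round(4))
print('stem foot left basket etc')
```

```text
[450  71  30  15 132] [465.6  77.7]
[455  83  29  10 110] [468.   87.9]
[  5 104  46  18 441] [ 29.7 111.4]
[204 179  26  33 352] [217.4 194.1]
[307 188  30  27 366] [320.7 197.5]
[315 204  19  16 190] [322.6 212. ]
[265 254  35   5 119] [283.  255.8]
[  0 262  40  35 294] [ 12.6 280.1]
[271 266  47   4 105] [295.7 268.2]
[ 21 270  26  23 155] [ 31.1 281.8]
[202 325   9  43 118] [204.5 348. ]
[432 329   7  38 101] [436.  347.9]
[0.4811 0.1415 0.007 ]
[0.4717 0.0401 0.007 ]
tops [0.4793 0.1418 0.044 ] [0.4717 0.0431 0.044 ]
stem foot left basket etc
```

{"api": "send_rows", "payload": {"deltas": [[0.35,0.1,3,0,0,0],[0.35,0.1,7,0,0,0],[0.35,0.1,11,0,0,0],[0.35,0.1,15,0,0,0],[0.35,0.1,17.1,0,0,0],[0.35,0.1,17.1,0,0,0],[0.35,0.1,17.1,0,0,0]]}}

```text
time: 11.3
tcp_pos: [0.4826, 0.1406, 0.0313]
ee_rot: [[-1.0, 0.009, 0.002], [0.009, 1.0, 0.001], [-0.002, 0.001, -1.0]]
ft_force: [-0.5, 0.1, 1.7]
width: 0.0482
```

{"api": "send_rows", "payload": {"deltas": [[0,0,0,0,0,0],[0,0,0,0,0,0],[0,0,0,0,0,0],[0,0,0,0,0,0],[0,0,0,0,0,0],[0,0,0,0,0,0]], "hand": -1, "force": 20}}

```text
time: 12.05
tcp_pos: [0.4813, 0.1402, 0.0297]
ee_rot: [[-1.0, 0.009, 0.0], [0.009, 1.0, 0.0], [-0.0, 0.0, -1.0]]
ft_force: [-1.3, -0.7, 2.9]
width: 0.0137
```

{"api": "send_rows", "payload": {"deltas": [[0,0,-3,0,0,0],[0,0,-8,0,0,0],[0,0,-13,0,0,0],[-1,-5,-13,0,0,0],[-2,-11,-13,0,0,0],[-3,-17,-13,0,0,0],[-3,-23,-13,0,0,0],[-4,-29,-13,0,0,0]]}}

```text
time: 13.05
tcp_pos: [0.5182, -0.1522, 0.1595]
ee_rot: [[-1.0, 0.009, -0.0], [0.009, 1.0, -0.0], [0.0, -0.0, -1.0]]
ft_force: [1.8, 0.6, -0.6]
width: 0.0135
```

Run:
```python
from h import *
w=snap('wrist','wrist5'); print(telemetry.observe()['width'])
goto([.5385,-.384,.16],188)
```

```text
0.013654357501692279
delta cm [-2.430e+00 -2.215e+01  1.000e-02] rot [-0.004 -0.    -0.157] dist mm 223 yawnow 178.98
```

View pics/wrist5.png

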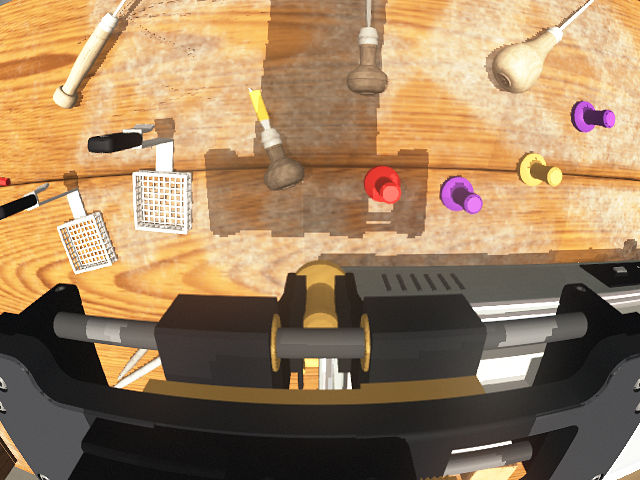

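Run:
```python
from h import *
a=cv2.imread('pics/wrist5.png')[110:290,0:220];cv2.imwrite('pics/c5.png',cv2.resize(a,None,fx=3.5,fy=3.5,interpolation=cv2.INTER_CUBIC))
```

```text
(no output)
```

View pics/c5.png

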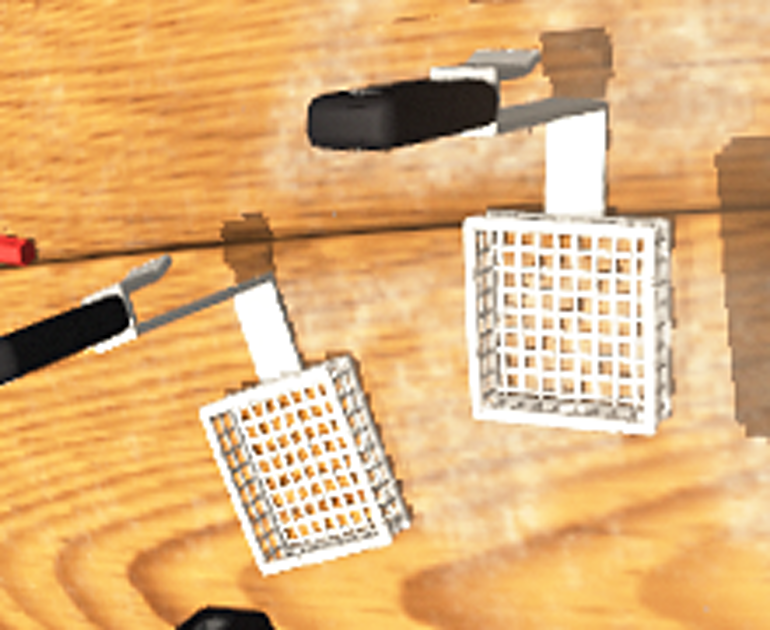

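Run:
```python
from h import *
w=load('wrist5')
D=lambda x,y:(x/3.5,110+y/3.5)
for n,cs,st in [('A',[(466,222),(668,225),(655,431),(476,416)],[(547,105),(607,108)]),('B',[(203,408),(332,365),(388,538),(267,572)],[(234,290),(272,281)])]:
    P=np.array([onplane(w,*D(*c),.0145,True)[:2] for c in cs]); print(n,P.round(4).tolist(),'cen',P.mean(0).round(4))
    x=((P[2]+P[3])-(P[0]+P[1])); print('yaw',np.degrees(np.arctan2(x[1],x[0])), [np.linalg.norm(P[i]-P[i-1]).round(4) for i in range(4)])
    S=np.array([onplane(w,*D(*c),.0,True)[:2] for c in st]).mean(0);print('stemfoot',S.round(4)); d=P.mean(0)-S;print(np.degrees(np.arctan2(d[1],d[0])),np.linalg.norm(d))
print([onplane(w,*D(*c),.107,True).round(4) for c in [(350,120)]])
```

```text
A [[0.4737, -0.3134], [0.4773, -0.2587], [0.5282, -0.2675], [0.5238, -0.3179]] cen [ 0.5008 -0.2894]
yaw -7.433828728426059 [np.float64(0.0503), np.float64(0.0549), np.float64(0.0517), np.float64(0.0506)]
stemfoot [ 0.4484 -0.2865]
-3.164368252852372 0.052464694459860586
B [[0.5204, -0.4123], [0.5092, -0.3616], [0.5585, -0.3534], [0.5705, -0.401]] cen [ 0.5396 -0.3821]
yaw 11.123716689129342 [np.float64(0.0513), np.float64(0.052), np.float64(0.05), np.float64(0.0492)]
stemfoot [ 0.489  -0.3969]
16.31455410968252 0.05277108838089194
[array([ 0.4415, -0.2841,  0.107 ])]
```

{"api": "send_rows", "payload": {"deltas": [[-0.5,-5,0,0,0,-0.04],[-1,-10,0,0,0,-0.08],[-1.5,-15,0,0,0,-0.12],[-2.4,-20,0,0,0,-0.12],[-2.5,-22.1,0,0,0,-0.12],[-2.5,-22.1,0,0,0,-0.12],[-2.5,-22.1,0,0,0,-0.12]]}}

```text
time: 13.98
tcp_pos: [0.5422, -0.3693, 0.1594]
ee_rot: [[-0.994, -0.113, -0.0], [-0.113, 0.994, 0.001], [-0.0, 0.001, -1.0]]
ft_force: [-0.4, -0.5, -1.3]
width: 0.0137
```

Run:
```python
from h import *
w=snap('wrist','wrist6');snap('side','side6');snap('scene','scene6')
goto([.539,-.383,.034],186)
```

```text
delta cm [ 0.48 -1.28 12.59] rot [0.    0.    0.009] dist mm 127 yawnow -173.51
```

View pics/wrist6.png

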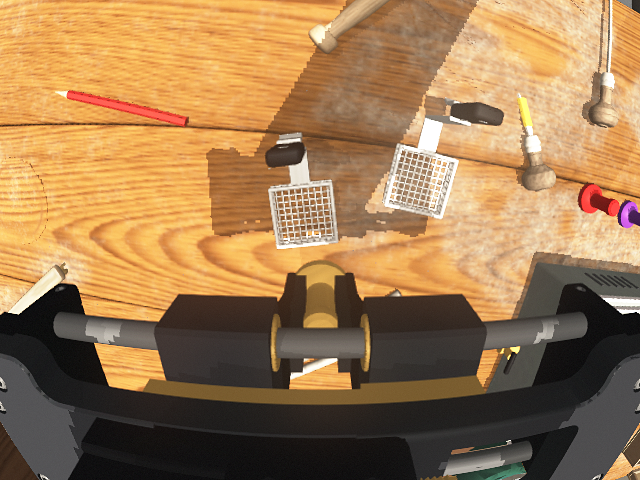

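View pics/side6.png

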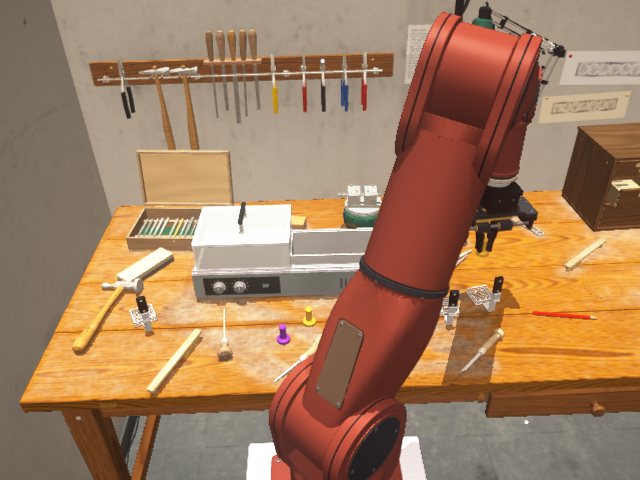

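Run:
```python
from h import *
w=load('wrist6')
for cs in [[(271,187),(333,180),(339,243),(277,248)],[(396,145),(459,157),(443,217),(383,205)]]:
    P=np.array([onplane(w,*c,.014,True)[:2] for c in cs]); x=((P[2]+P[3])-(P[0]+P[1]));print(P.mean(0),np.degrees(np.arctan2(x[1],x[0])), [np.linalg.norm(P[i]-P[i-1]).round(4) for i in range(4)])
print('grips',onplane(w,284,160,.107,True),onplane(w,300,152,.107,True),onplane(w,492,118,.107,True))
for dx in (0,): print('tcp proj',proj(w,[.539,-.383,.0],True))
goto([.539,-.383,.034],194)
```

```text
[ 0.53942105 -0.38219391] 11.141920360104342 [np.float64(0.0523), np.float64(0.05), np.float64(0.0534), np.float64(0.0523)]
[ 0.49999817 -0.2911875 ] -4.21030998812162 [np.float64(0.05), np.float64(0.0547), np.float64(0.0525), np.float64(0.0537)]
grips [ 0.48397327 -0.39558798  0.107     ] [ 0.47877513 -0.38745912  0.107     ] [ 0.44400911 -0.28263819  0.107     ]
tcp proj (np.float64(304.6018380502676), np.float64(210.22481249165708))
delta cm [ 0.48 -1.28 12.59] rot [ 0.     0.    -0.131] dist mm 127 yawnow -173.51
```

{"api": "send_rows", "payload": {"deltas": [[0.3,-1,2,0,0,0],[0.4,-1,5,0,0,0],[0.4,-1,7,0,0,0],[0.4,-1,7,0,0,0],[0.4,-1,7,0,0,0]]}}

```text
time: 14.75
tcp_pos: [0.5394, -0.382, 0.0902]
ee_rot: [[-0.994, -0.111, 0.001], [-0.111, 0.994, -0.0], [-0.001, -0.0, -1.0]]
ft_force: [0.1, 0.2, 0.0]
width: 0.0135
```

Run:
```python
from h import *
goto([.5393,-.3825,.034],186.5)
```

```text
delta cm [ 0.02 -0.04  5.62] rot [-0.     0.001 -0.002] dist mm 56 yawnow -173.62
```

{"api": "send_rows", "payload": {"deltas": [[0,0,2,0,0,0],[0,0,4,0,0,0],[0,0,5,0,0,0],[0,0,5.7,0,0,0],[0,0,5.7,0,0,0],[0,0,5.7,0,0,0]]}}

```text
time: 15.5
tcp_pos: [0.5391, -0.382, 0.0327]
ee_rot: [[-0.994, -0.111, 0.0], [-0.111, 0.994, -0.0], [-0.0, -0.0, -1.0]]
ft_force: [-0.1, 0.2, 0.0]
width: 0.0139
```

{"api": "send_rows", "payload": {"deltas": [[0,0,0,0,0,0],[0,0,0,0,0,0],[0,0,0,0,0,0],[0,0,0,0,0,0],[0,0,0,0,0,0]], "hand": -0.1}}

```text
time: 16.12
tcp_pos: [0.5389, -0.3818, 0.0325]
ee_rot: [[-0.994, -0.111, -0.0], [-0.111, 0.994, 0.0], [0.0, 0.0, -1.0]]
ft_force: [1.1, 0.4, -0.2]
width: 0.0393
```

{"api": "send_rows", "payload": {"deltas": [[0,0,-1,0,0,0],[0,0,-3,0,0,0],[0,0,-6,0,0,0],[0,0,-10,0,0,0],[0,0,-15,0,0,0],[2,2,-19,0,0,0],[2,5,-20,0,0,0],[2,5,-20,0,0,0]]}}

```text
time: 17.12
tcp_pos: [0.5147, -0.3322, 0.2362]
ee_rot: [[-0.993, -0.114, 0.004], [-0.114, 0.993, -0.002], [-0.004, -0.003, -1.0]]
ft_force: [0.4, -0.3, -0.6]
width: 0.0394
```

Run:
```python
from h import *
w=snap('wrist','wrist7')
```

```text
(no output)
```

View pics/wrist7.png

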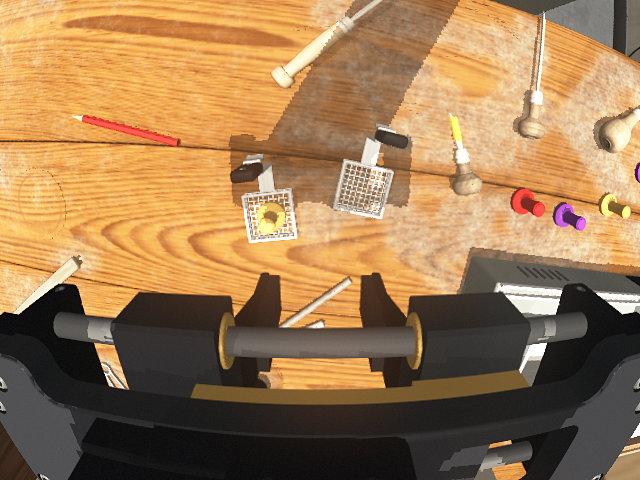

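Run:
```python
from h import *
goto([.4825,-.396,.2],103.5)
```

```text
delta cm [ 3.85 -5.83  3.49] rot [-0.     0.003  1.448] dist mm 78 yawnow -173.53
```

{"api": "send_rows", "payload": {"deltas": [[0.5,-0.7,0,0,0,0.18],[1,-1.5,0,0,0,0.36],[1.5,-2.2,0,0,0,0.54],[2,-3,0,0,0,0.72],[2.5,-3.8,0,0,0,0.9],[3,-4.5,0,0,0,1.08],[3.4,-5,1,0,0,1.26],[3.85,-5.8,2.5,0,0,1.44]], "hand": 0.2}}

```text
time: 18.18
tcp_pos: [0.4815, -0.3974, 0.2076]
ee_rot: [[-0.233, 0.972, 0.0], [0.972, 0.233, -0.001], [-0.001, 0.0, -1.0]]
ft_force: [0.3, -0.3, -1.2]
width: 0.0521
```

{"api": "send_rows", "payload": {"deltas": [[0,0,0,0,0,0],[0,0,0,0,0,0]]}}

```text
time: 18.42
tcp_pos: [0.4819, -0.3963, 0.208]
ee_rot: [[-0.244, 0.97, 0.0], [0.97, 0.244, 0.0], [0.0, 0.0, -1.0]]
ft_force: [0.0, 0.3, -0.7]
width: 0.0523
```

Run:
```python
from h import *
goto([.4825,-.396,.083],103.5)
w=snap('wrist','wrist8')
```

```text
delta cm [ 0.02  0.06 12.5 ] rot [ 0.   -0.    0.01] dist mm 125 yawnow 104.09
```

View pics/wrist8.png

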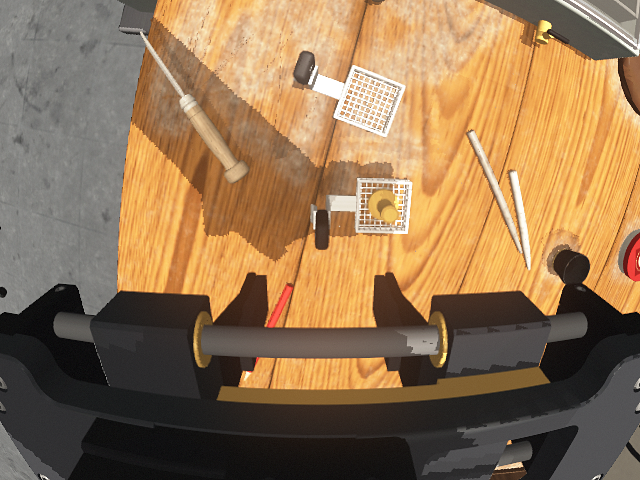

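Run:
```python
from h import *
w=load('wrist8')
print(onplane(w,322,245,.107,True),onplane(w,321,212,.107,True),proj(w,[.482,-.3963,.107],True))
a=cv2.imread('pics/wrist8.png')[150:270,280:440];cv2.imwrite('pics/c8.png',cv2.resize(a,None,fx=4,fy=4,interpolation=cv2.INTER_CUBIC))
```

```text
[ 0.48403897 -0.40222069  0.107     ] [ 0.47746355 -0.37894371  0.107     ] (np.float64(321.2463517899576), np.float64(236.66497960211566))
```

View pics/c8.png

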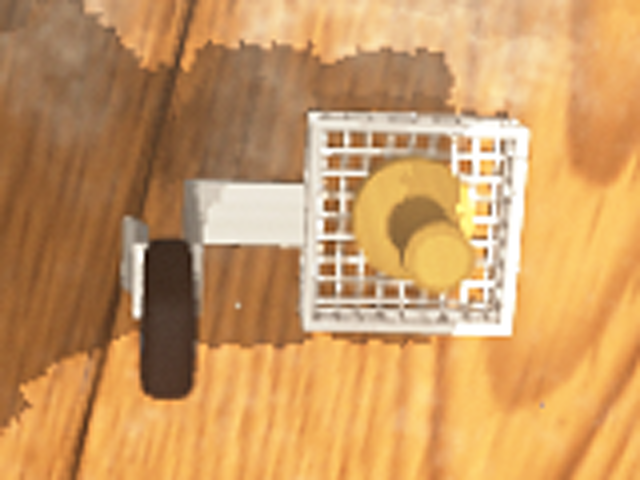

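{"api": "send_rows", "payload": {"deltas": [[-0.3,0.05,3,0,0,0],[-0.3,0.05,6,0,0,0],[-0.3,0.05,9,0,0,0],[-0.3,0.05,11.5,0,0,0],[-0.3,0.05,12.5,0,0,0],[-0.3,0.05,12.5,0,0,0]]}}

```text
time: 19.23
tcp_pos: [0.4831, -0.399, 0.0828]
ee_rot: [[-0.241, 0.971, -0.0], [0.971, 0.241, 0.0], [0.0, 0.0, -1.0]]
ft_force: [-0.4, -0.4, 1.0]
width: 0.0524
```

{"api": "send_rows", "payload": {"deltas": [[0,0,0,0,0,0],[0,0,0,0,0,0],[0,0,0,0,0,0],[0,0,0,0,0,0],[0,0,0,0,0,0],[0,0,0,0,0,0],[0,0,0,0,0,0]], "hand": -1, "force": 25}}

```text
time: 20.1
tcp_pos: [0.483, -0.3991, 0.0827]
ee_rot: [[-0.24, 0.971, 0.0], [0.971, 0.24, -0.0], [-0.0, 0.0, -1.0]]
ft_force: [1.1, -0.0, 0.4]
width: 0.0099
```

Run:
```python
from h import *
goto([.5,-.39,.24],90)
w=snap('wrist','wrist9')
```

```text
delta cm [  0.48   1.87 -15.73] rot [0.    0.    0.242] dist mm 159 yawnow 103.87
```

View pics/wrist9.png

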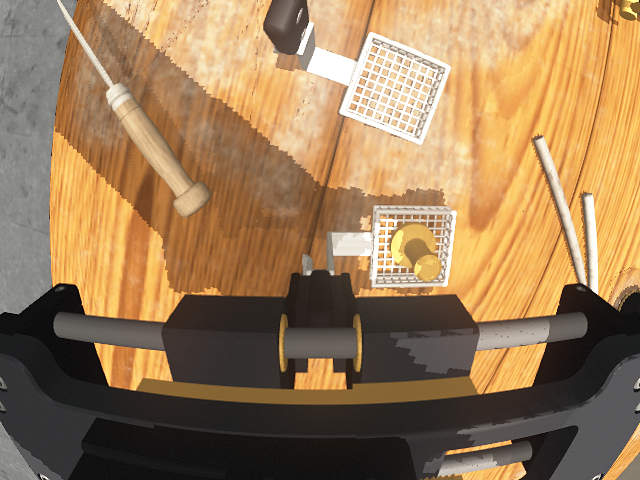

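{"api": "send_rows", "payload": {"deltas": [[0,0,-0.5,0,0,0],[0,0,-2,0,0,0],[0,0,-4,0,0,0],[0,0,-7,0,0,0],[0,0,-10,0,0,0],[0,0,-13,0,0,0],[0,0,-16,0,0,0],[0,0,-18,0,0,0]], "force": 40}}

```text
time: 21.15
tcp_pos: [0.4832, -0.3993, 0.266]
ee_rot: [[-0.24, 0.971, 0.002], [0.971, 0.24, -0.002], [-0.002, 0.002, -1.0]]
ft_force: [0.5, -0.2, -2.4]
width: 0.0097
```

Run:
```python
from h import *
goto([.597,-.065,.265],88.7)
w=snap('wrist','wrist10')
```

```text
delta cm [29.72 19.06  0.07] rot [0.002 0.002 0.265] dist mm 353 yawnow 103.87
```

View pics/wrist10.png

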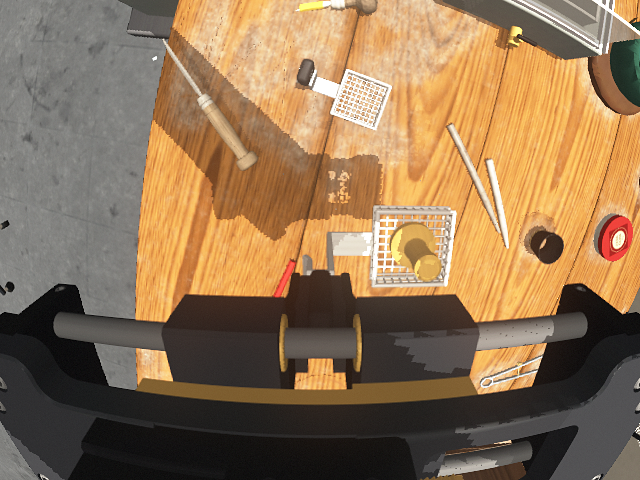

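Run:
```python
from h import *
goto([.600,.015,.266],88.7)
```

```text
delta cm [37.48 21.21  0.15] rot [0.004 0.004 0.265] dist mm 431 yawnow 103.87
```

{"api": "send_rows", "payload": {"deltas": [[2,1.1,0,0,0,0.02],[5.5,3.1,0,0,0,0.06],[9.5,5.4,0,0,0,0.1],[13.5,7.6,0,0,0,0.14],[17.5,9.9,0,0,0,0.18],[21.5,12.2,0,0,0,0.22],[25.5,14.5,0,0,0,0.265],[29.5,16.7,0,0,0,0.265]]}}

```text
time: 22.2
tcp_pos: [0.5744, -0.0712, 0.2634]
ee_rot: [[0.024, 1.0, 0.001], [1.0, -0.024, -0.0], [-0.0, 0.001, -1.0]]
ft_force: [0.5, -0.3, -1.3]
width: 0.0098
```

{"api": "send_rows", "payload": {"deltas": [[2.7,2.5,0,0,0,0],[5.3,2.8,0,0,0,0],[7.3,3,0,0,0,0],[8,3.1,0,0,0,0],[8,3.1,0,0,0,0],[8,3.1,0,0,0,0]]}}

```text
time: 22.95
tcp_pos: [0.6071, 0.0051, 0.2626]
ee_rot: [[0.025, 1.0, -0.0], [1.0, -0.025, -0.001], [-0.001, 0.0, -1.0]]
ft_force: [0.0, 0.5, -2.2]
width: 0.0097
```

Run:
```python
from h import *
goto([.600,.015,.266],88.7)
w=snap('wrist','wrist11');snap('side','side11');snap('scene','scene11')
```

```text
delta cm [ 0.97 -0.73 -0.34] rot [ 0.     0.001 -0.002] dist mm 13 yawnow 88.58
```

View pics/wrist11.png

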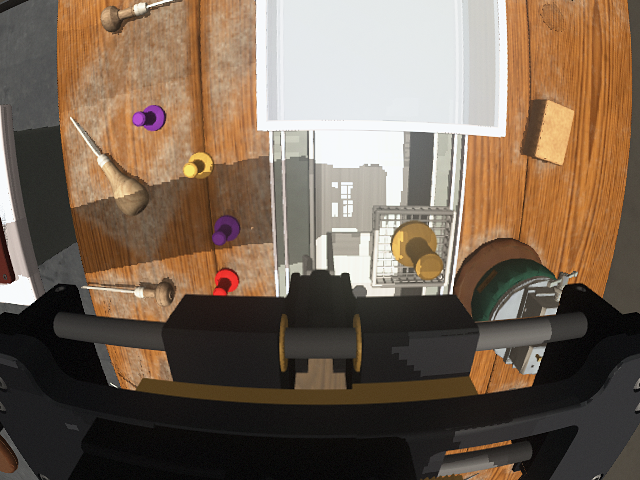

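View pics/scene11.png

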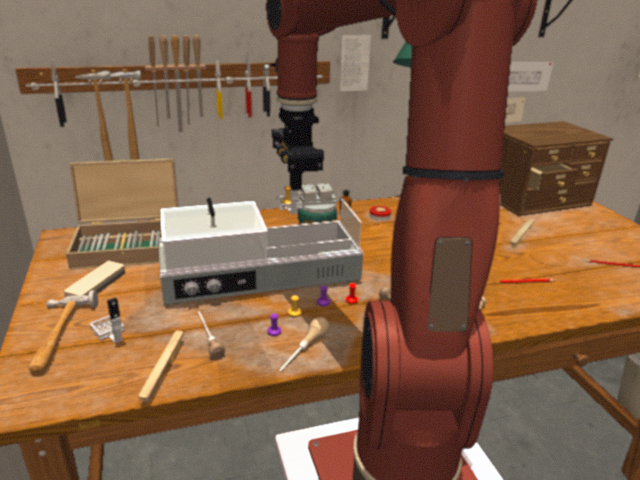

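Run:
```python
from h import *
w=load('wrist11')
a=cv2.imread('pics/wrist11.png')[120:300,260:480];cv2.imwrite('pics/c11.png',cv2.resize(a,None,fx=3.5,fy=3.5,interpolation=cv2.INTER_CUBIC))
g=cv2.cvtColor(w['frame'],cv2.COLOR_RGB2GRAY).astype(int)
for v in (145,200,250): print(v,g[v,270:330])
print([proj(w,[.599,y,.105],True) for y in (.07,.04,.01)])
```

```text
145 [254 254 178 144 176 187 186 187 188 183 113 221 249 253 212 145 189 189
 186 188 187 187 185 186 186 186 187 187 187 187 189 189 187 188 190 190
 187 108 101 245 250 251 246 190 129 238 251 249 249 249 249 250 249 249
 250 249 249 249 249 249]
200 [ 68 166 207 187 125  87 117 115 114 115 115 109 151 217 201 188 116 110
 115 116 119 118 118 121 121 119 116 122 120 117 121 119 121 123 121 123
 120 117 105 119 174 180 177 145  78 104 149 144 144 148 145 160 180 177
 169 177 181 180 180 178]
250 [150 149 148 177 206 201 131  94 112 112 114 113 115 111 129 211 210 133
 104 115 114 113 114 114 114 115 114 114 114 116 117 116 116 117 117 115
 114 115 106  96 149 166 168 156 122  97 212 234 233 235 236 241 247 247
 246 253 194 103  92  96]
[(np.float64(308.9212697095648), np.float64(138.351420472739)), (np.float64(310.0383572147351), np.float64(174.51564509848)), (np.float64(311.1711389493447), np.float64(209.57824446478506))]
```

View pics/c11.png

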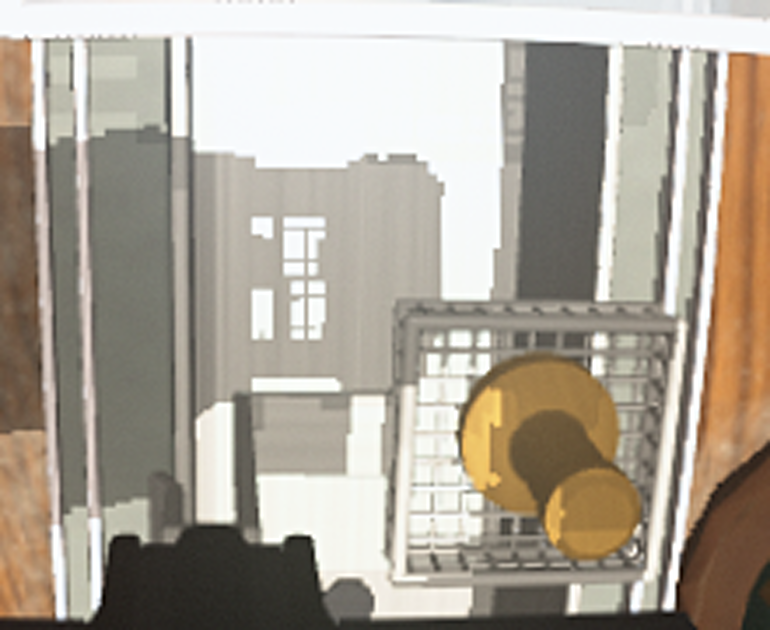

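{"api": "send_rows", "payload": {"deltas": [[0.2,-0.3,1,0,0,0],[0.3,-0.7,3,0,0,0],[0.3,-0.7,5,0,0,0],[0.3,-0.7,6.2,0,0,0],[0.3,-0.7,6.2,0,0,0],[0.3,-0.7,6.2,0,0,0]]}}

```text
time: 23.85
tcp_pos: [0.6006, 0.0098, 0.2013]
ee_rot: [[0.023, 1.0, 0.001], [1.0, -0.023, 0.0], [0.0, 0.001, -1.0]]
ft_force: [0.4, 0.1, -2.0]
width: 0.0097
```

Run:
```python
from h import *
goto([.600,.008,.128],88.7)
w=snap('wrist','wrist12');snap('scene','scene12')
a=cv2.imread('pics/wrist12.png')[120:300,260:480];cv2.imwrite('pics/c12.png',cv2.resize(a,None,fx=3.5,fy=3.5,interpolation=cv2.INTER_CUBIC))
a=cv2.imread('pics/scene12.png')[170:290,200:370];cv2.imwrite('pics/c12b.png',cv2.resize(a,None,fx=4,fy=4,interpolation=cv2.INTER_CUBIC))
```

```text
delta cm [-0.19 -0.06  7.33] rot [ 0.001 -0.    -0.   ] dist mm 73 yawnow 88.68
```

View pics/c12.png

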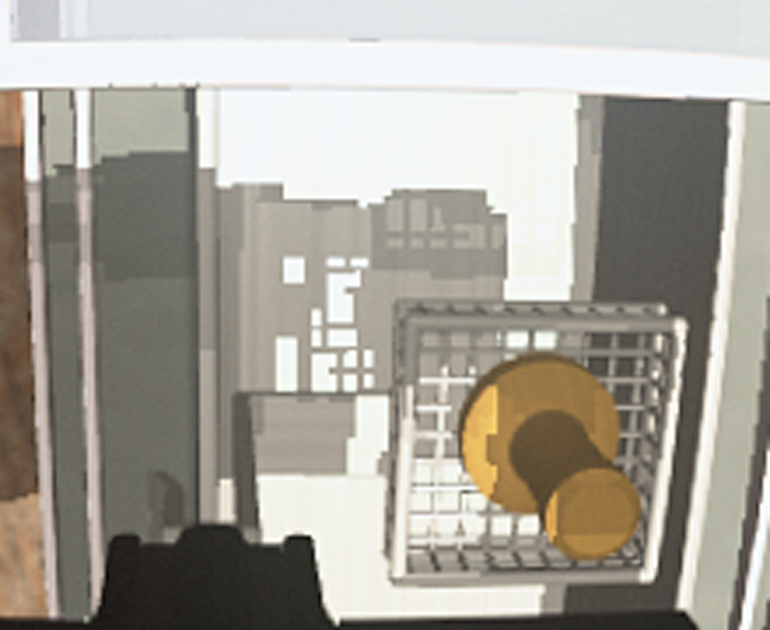

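View pics/c12b.png

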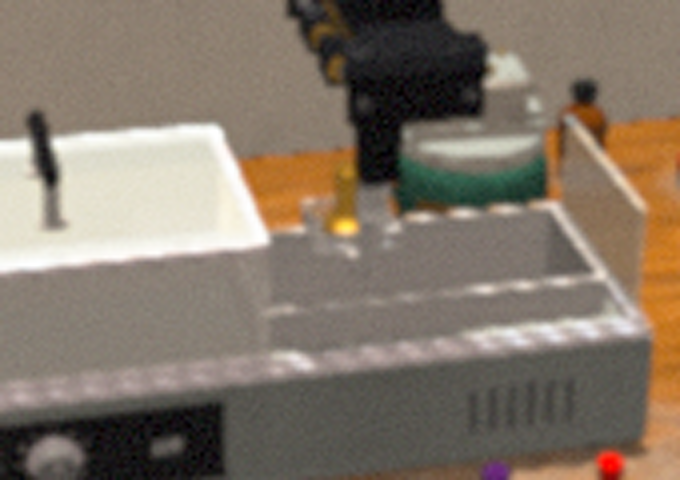

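{"api": "send_rows", "payload": {"deltas": [[0,0,1,0,0,0],[0,0,2.2,0,0,0],[0,0,3.5,0,0,0],[0,0,4.5,0,0,0],[0,0,4.8,0,0,0],[0,0,4.8,0,0,0]]}}

```text
time: 24.7
tcp_pos: [0.6002, 0.0098, 0.1525]
ee_rot: [[0.023, 1.0, -0.0], [1.0, -0.023, 0.0], [0.0, -0.0, -1.0]]
ft_force: [0.6, 0.2, -2.1]
width: 0.0096
```

Run:
```python
from h import *
goto([.600,.008,.128],88.7)
w=snap('wrist','wrist13')
a=cv2.imread('pics/wrist13.png')[120:300,260:480];cv2.imwrite('pics/c13.png',cv2.resize(a,None,fx=3.5,fy=3.5,interpolation=cv2.INTER_CUBIC))
```

```text
delta cm [-0.18 -0.02  2.45] rot [-0. -0. -0.] dist mm 25 yawnow 88.68
```

View pics/c13.png

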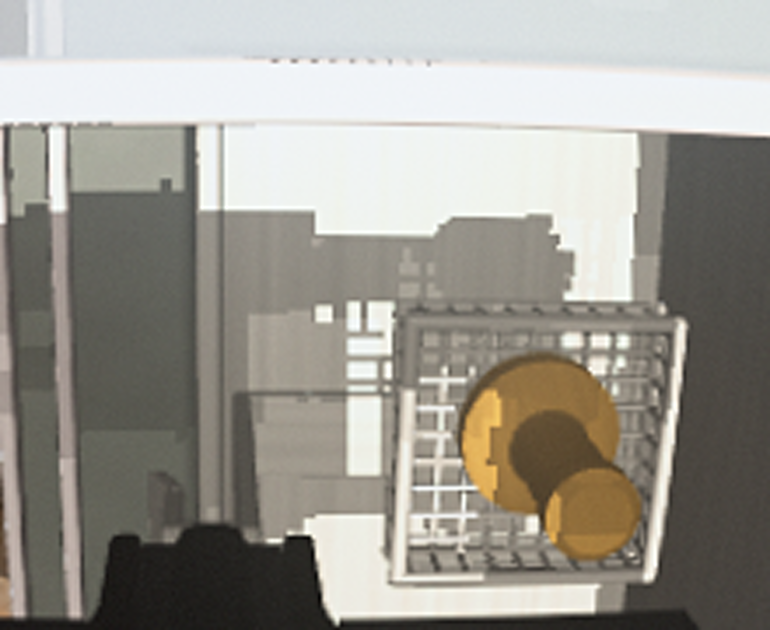

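{"api": "send_rows", "payload": {"deltas": [[0,0,0.6,0,0,0],[0,0,1.2,0,0,0],[0,0,1.7,0,0,0],[0,0,2.1,0,0,0],[0,0,2.4,0,0,0],[0,0,2.4,0,0,0]]}}

```text
time: 25.5
tcp_pos: [0.6001, 0.0098, 0.1283]
ee_rot: [[0.023, 1.0, -0.0], [1.0, -0.023, 0.0], [0.0, -0.0, -1.0]]
ft_force: [0.4, -0.0, -1.5]
width: 0.0098
```

{"api": "send_rows", "payload": {"deltas": [[0,0,0.1,0,0,0],[0,0,0.15,0,0,0],[0,0,0.15,0,0,0]]}}

```text
time: 25.88
tcp_pos: [0.6004, 0.0098, 0.1276]
ee_rot: [[0.023, 1.0, 0.001], [1.0, -0.023, -0.0], [-0.0, 0.001, -1.0]]
ft_force: [-1.5, -0.1, 3.8]
width: 0.0099
```

Seated (+3.8 N). Release and rise.

{"api": "send_rows", "payload": {"deltas": [[0,0,-0.05,0,0,0],[0,0,-0.05,0,0,0],[0,0,-0.05,0,0,0],[0,0,-0.05,0,0,0],[0,0,-0.05,0,0,0]], "hand": -0.3}}

```text
time: 26.5
tcp_pos: [0.6002, 0.0098, 0.1275]
ee_rot: [[0.023, 1.0, -0.0], [1.0, -0.023, 0.0], [0.0, -0.0, -1.0]]
ft_force: [-0.1, 0.5, -0.5]
width: 0.03
```

{"api": "send_rows", "payload": {"deltas": [[0,0,-1,0,0,0],[0,0,-3,0,0,0],[0,0,-6,0,0,0],[0,0,-10,0,0,0],[0,0,-14,0,0,0],[0,0,-18,0,0,0],[0,0,-18,0,0,0]]}}

```text
time: 27.38
tcp_pos: [0.6016, 0.0102, 0.313]
ee_rot: [[0.023, 1.0, 0.008], [1.0, -0.023, 0.0], [0.0, 0.008, -1.0]]
ft_force: [0.1, 0.2, -0.3]
width: 0.0309
```

Run:
```python
from h import *
w=snap('wrist','wrist14');snap('scene','scene14')
a=cv2.imread('pics/scene14.png')[170:290,200:370];cv2.imwrite('pics/c14b.png',cv2.resize(a,None,fx=4,fy=4,interpolation=cv2.INTER_CUBIC))
goto([.475,.04,.25],180); print(telemetry.observe()['joint_pos'].round(1))
```

```text
delta cm [  2.72 -12.61   5.86] rot [ 1.000e-03  1.000e-03 -1.594e+00] dist mm 142 yawnow 88.69
[ 15.3  13.5 -24.8  84.    5.7  83.6 -10.9]
```

View pics/wrist14.png

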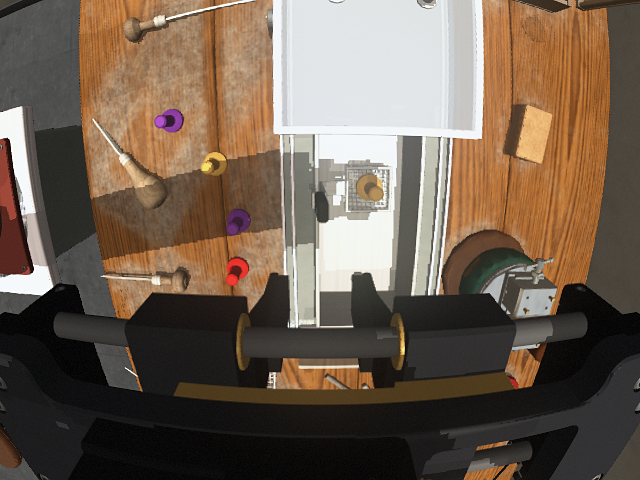

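View pics/c14b.png

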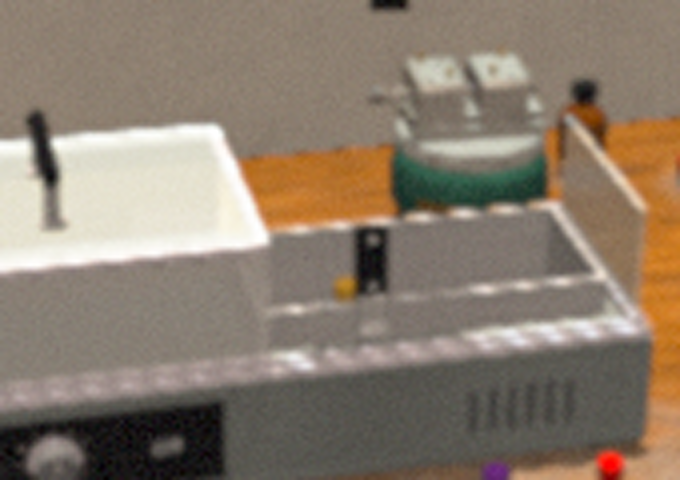

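{"api": "send_rows", "payload": {"deltas": [[0.3,-1.5,0,0,0,-0.18],[0.6,-3,0,0,0,-0.36],[0.9,-5,0,0,0,-0.54],[1.2,-7,0,0,0,-0.72],[1.5,-9,0,0,0,-0.9],[1.8,-11,2,0,0,-1.08],[2.2,-12,4,0,0,-1.26],[2.7,-12.6,6,0,0,-1.44]], "hand": 0.1}}

```text
time: 28.48
tcp_pos: [0.4737, 0.0395, 0.2464]
ee_rot: [[-0.989, 0.148, -0.001], [0.148, 0.989, -0.0], [0.001, -0.001, -1.0]]
ft_force: [-0.1, 0.3, -0.3]
width: 0.0481
```

{"api": "send_rows", "payload": {"deltas": [[0,0,2,0,0,-0.15],[0,0,4,0,0,-0.15],[0,0,4,0,0,-0.15],[0,0,4,0,0,-0.15]]}}

```text
time: 28.98
tcp_pos: [0.4749, 0.0397, 0.208]
ee_rot: [[-1.0, 0.004, -0.0], [0.004, 1.0, 0.0], [0.0, 0.0, -1.0]]
ft_force: [-0.4, -0.0, -0.6]
width: 0.0482
```

Run:
```python
from h import *
w=snap('wrist','wrist15')
goto([.472,.04,.03],180)
```

```text
delta cm [ 0.33  0.03 17.83] rot [ 0.     0.001 -0.004] dist mm 178 yawnow 179.77
```

View pics/wrist15.png

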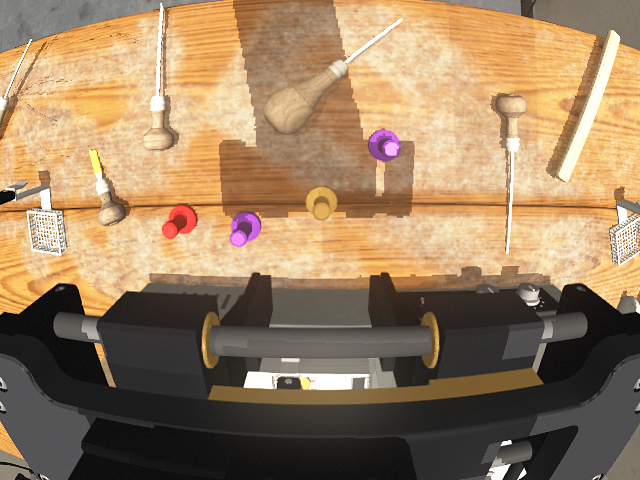

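Run:
```python
from h import *
w=load('wrist15')
print(onplane(w,321.5,201,.007,True).round(4))
a=cv2.imread('pics/wrist15.png')[130:280,220:420];cv2.imwrite('pics/c15.png',cv2.resize(a,None,fx=3,fy=3))
```

```text
[0.472  0.0407 0.007 ]
```

View pics/c15.png

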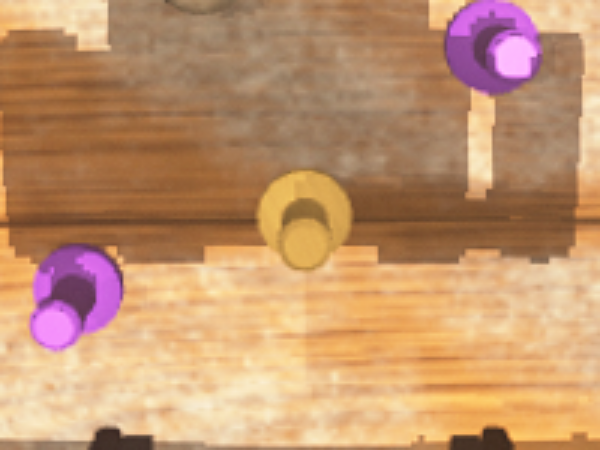

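{"api": "send_rows", "payload": {"deltas": [[0.3,0.1,3,0,0,0],[0.3,0.1,7,0,0,0],[0.3,0.1,11,0,0,0],[0.3,0.1,15,0,0,0],[0.3,0.1,17.8,0,0,0],[0.3,0.1,17.8,0,0,0],[0.3,0.1,17.8,0,0,0]]}}

```text
time: 29.9
tcp_pos: [0.4729, 0.0409, 0.031]
ee_rot: [[-1.0, 0.004, 0.002], [0.004, 1.0, 0.0], [-0.002, 0.0, -1.0]]
ft_force: [1.0, -0.8, 0.4]
width: 0.0477
```

{"api": "send_rows", "payload": {"deltas": [[0,0,0,0,0,0],[0,0,0,0,0,0],[0,0,0,0,0,0],[0,0,0,0,0,0],[0,0,0,0,0,0],[0,0,0,0,0,0]], "hand": -1, "force": 20}}

```text
time: 30.65
tcp_pos: [0.4719, 0.0407, 0.0297]
ee_rot: [[-1.0, 0.004, 0.0], [0.004, 1.0, -0.0], [-0.0, -0.0, -1.0]]
ft_force: [-0.2, -0.8, 2.6]
width: 0.0137
```

{"api": "send_rows", "payload": {"deltas": [[0,0,-3,0,0,0],[0,0,-8,0,0,0],[0,0,-13,0,0,0],[-1,-5,-13,0,0,0],[-2,-11,-13,0,0,0],[-3,-17,-13,0,0,0],[-3,-20,-13,0,0,0],[-3,-20,-13,0,0,0]]}}

```text
time: 31.65
tcp_pos: [0.5004, -0.1622, 0.159]
ee_rot: [[-1.0, 0.008, -0.001], [0.008, 1.0, -0.0], [0.001, -0.0, -1.0]]
ft_force: [-0.6, 0.9, -1.1]
width: 0.0136
```

Run:
```python
from h import *
w=snap('wrist','wrist16')
goto([.500,-.291,.16],175)
```

```text
delta cm [ -0.   -13.09  -0.1 ] rot [ 0.001 -0.001  0.081] dist mm 131 yawnow 179.67
```

View pics/wrist16.png

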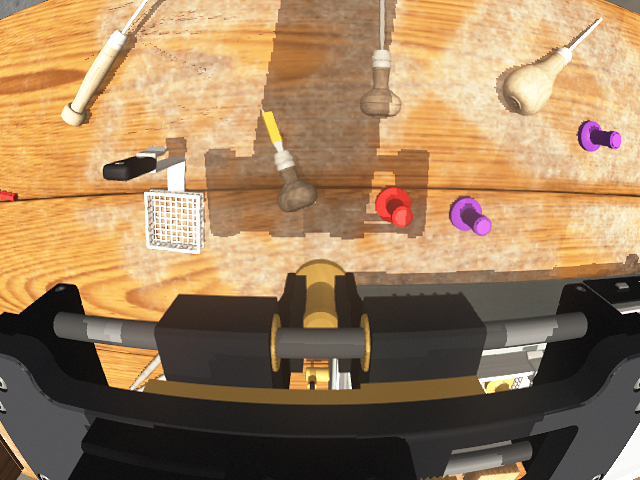

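{"api": "send_rows", "payload": {"deltas": [[0,-4,0,0,0,0.03],[0,-8,0,0,0,0.06],[0,-11,0,0,0,0.08],[0,-13,0,0,0,0.08],[0,-13,0,0,0,0.08],[0,-13,0,0,0,0.08]]}}

```text
time: 32.45
tcp_pos: [0.501, -0.288, 0.1594]
ee_rot: [[-0.997, 0.082, -0.0], [0.082, 0.997, 0.001], [0.0, 0.001, -1.0]]
ft_force: [-0.4, -1.2, 0.4]
width: 0.0137
```

Run:
```python
from h import *
w=snap('wrist','wrist17')
goto([.500,-.291,.09],175)
a=cv2.imread('pics/wrist17.png')[130:310,220:440];cv2.imwrite('pics/c17.png',cv2.resize(a,None,fx=3.5,fy=3.5))
```

```text
delta cm [ 0.08 -0.33  6.96] rot [ 0.001 -0.     0.006] dist mm 70 yawnow 175.32
```

View pics/c17.png

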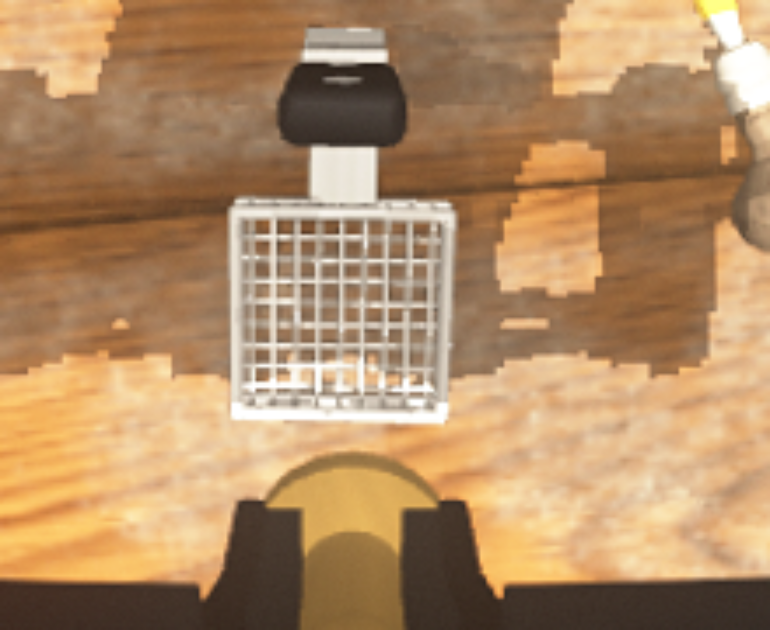

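Run:
```python
from h import *
w=load('wrist17')
P=np.array([onplane(w,220+x/3.5,130+y/3.5,.014,True)[:2] for x,y in [(230,207),(456,207),(446,420),(233,415)]]);print(P.round(4),P.mean(0).round(4))
st=telemetry.observe();print(st['tcp_pos'])
print('grip',onplane(w,220+342/3.5,130+100/3.5,.107,True))
```

```text
[[ 0.4728 -0.3135]
 [ 0.4772 -0.262 ]
 [ 0.5289 -0.2675]
 [ 0.5234 -0.3184]] [ 0.5006 -0.2903]
[ 0.50104517 -0.28783935  0.15955933]
grip [ 0.43961845 -0.28449109  0.107     ]
```

{"api": "send_rows", "payload": {"deltas": [[0,-0.15,2,0,0,0],[0,-0.15,5,0,0,0],[0,-0.15,7,0,0,0],[0,-0.15,7,0,0,0],[0,-0.15,7,0,0,0]]}}

```text
time: 33.12
tcp_pos: [0.5012, -0.2905, 0.0906]
ee_rot: [[-0.997, 0.083, 0.001], [0.083, 0.997, -0.0], [-0.001, -0.0, -1.0]]
ft_force: [1.1, -0.3, -1.0]
width: 0.0135
```

{"api": "send_rows", "payload": {"deltas": [[0.1,0,2,0,0,0],[0.1,0,4,0,0,0],[0.1,0,5,0,0,0],[0.1,0,5.75,0,0,0],[0.1,0,5.75,0,0,0],[0.1,0,5.75,0,0,0]]}}

```text
time: 33.88
tcp_pos: [0.4998, -0.291, 0.0326]
ee_rot: [[-0.996, 0.084, 0.001], [0.084, 0.996, -0.0], [-0.001, -0.0, -1.0]]
ft_force: [0.0, 0.9, -0.6]
width: 0.0137
```

{"api": "send_rows", "payload": {"deltas": [[0,0,0,0,0,0],[0,0,0,0,0,0],[0,0,0,0,0,0],[0,0,0,0,0,0],[0,0,0,0,0,0]], "hand": -0.1}}

```text
time: 34.5
tcp_pos: [0.4995, -0.2909, 0.032]
ee_rot: [[-0.996, 0.084, -0.0], [0.084, 0.996, 0.0], [0.0, 0.0, -1.0]]
ft_force: [0.4, -0.6, -0.0]
width: 0.0388
```

{"api": "send_rows", "payload": {"deltas": [[0,0,-1,0,0,0],[0,0,-3,0,0,0],[0,0,-6,0,0,0],[0,0,-10,0,0,0],[0,0,-15,0,0,0],[2,0,-19,0,0,0],[4,0,-20,0,0,0],[4,0,-20,0,0,0]]}}

```text
time: 35.5
tcp_pos: [0.4592, -0.288, 0.234]
ee_rot: [[-0.996, 0.085, 0.002], [0.085, 0.996, -0.002], [-0.002, -0.002, -1.0]]
ft_force: [0.9, 0.6, 0.2]
width: 0.0394
```

Run:
```python
from h import *
w=snap('wrist','wrist18')
goto([.4415,-.287,.208],85.5)
```

```text
delta cm [ 1.82 -0.08  2.49] rot [0.    0.002 1.565] dist mm 31 yawnow 175.16
```

View pics/wrist18.png

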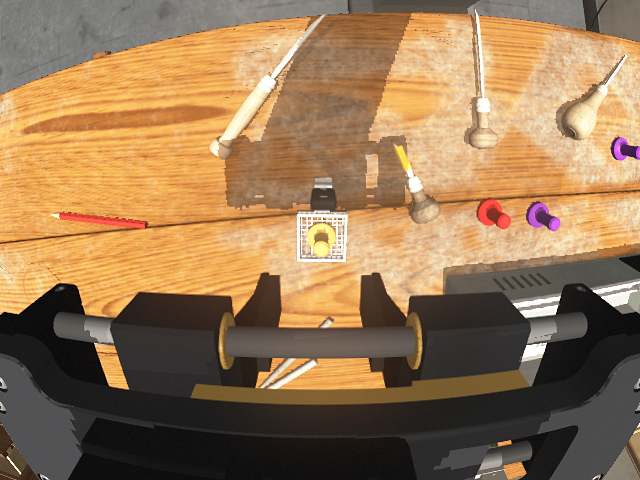

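{"api": "send_rows", "payload": {"deltas": [[0.3,0,0,0,0,0.18],[0.6,0,0,0,0,0.36],[0.9,0,0,0,0,0.54],[1.2,0,0,0,0,0.72],[1.5,0,0,0,0,0.9],[1.8,0,1,0,0,1.08],[1.8,0,2,0,0,1.26],[1.8,0,2.5,0,0,1.44]], "hand": 0.2}}

```text
time: 36.55
tcp_pos: [0.4419, -0.2854, 0.2055]
ee_rot: [[-0.042, 0.999, -0.002], [0.999, 0.042, 0.001], [0.001, -0.002, -1.0]]
ft_force: [0.2, 0.5, 0.4]
width: 0.0525
```

{"api": "send_rows", "payload": {"deltas": [[0,0,0,0,0,0.125],[0,0,0,0,0,0.125],[0,0,0,0,0,0.125]]}}

```text
time: 36.92
tcp_pos: [0.4419, -0.2858, 0.2066]
ee_rot: [[0.075, 0.997, -0.001], [0.997, -0.075, 0.0], [0.0, -0.001, -1.0]]
ft_force: [-0.0, 0.6, -0.2]
width: 0.0521
```

Run:
```python
from h import *
w=snap('wrist','wrist19')
goto([.4415,-.2865,.083],85.5)
a=cv2.imread('pics/wrist19.png')[130:310,220:440];cv2.imwrite('pics/c19.png',cv2.resize(a,None,fx=3.5,fy=3.5))
print(onplane(w,322,242,.107,True))
```

```text
delta cm [-0.07 -0.03 12.38] rot [-0.    -0.     0.003] dist mm 124 yawnow 85.68
[ 0.44228281 -0.28946755  0.107     ]
```

View pics/c19.png

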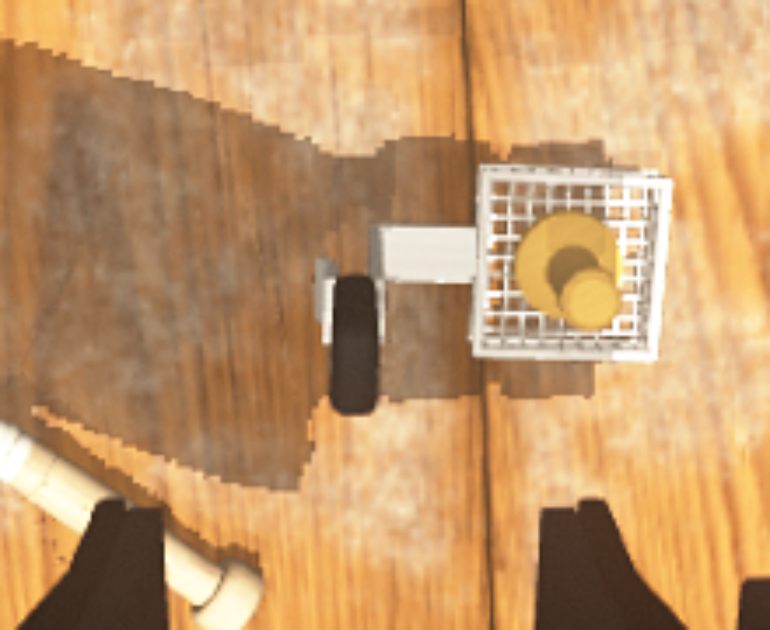

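{"api": "send_rows", "payload": {"deltas": [[-0.2,0,3,0,0,0],[-0.2,0,6,0,0,0],[-0.2,0,9,0,0,0],[-0.2,0,11.5,0,0,0],[-0.2,0,12.4,0,0,0],[-0.2,0,12.4,0,0,0]]}}

```text
time: 37.72
tcp_pos: [0.4415, -0.288, 0.083]
ee_rot: [[0.077, 0.997, -0.0], [0.997, -0.077, 0.0], [0.0, -0.0, -1.0]]
ft_force: [0.1, -0.4, 0.6]
width: 0.0523
```

{"api": "send_rows", "payload": {"deltas": [[0,0,0,0,0,0],[0,0,0,0,0,0],[0,0,0,0,0,0],[0,0,0,0,0,0],[0,0,0,0,0,0],[0,0,0,0,0,0],[0,0,0,0,0,0]], "hand": -1, "force": 25}}

```text
time: 38.6
tcp_pos: [0.4417, -0.288, 0.0832]
ee_rot: [[0.078, 0.997, 0.0], [0.997, -0.078, -0.0], [-0.0, 0.0, -1.0]]
ft_force: [0.4, 0.3, 1.7]
width: 0.0097
```

{"api": "send_rows", "payload": {"deltas": [[0,0,-0.5,0,0,0],[0,0,-2,0,0,0],[0,0,-4,0,0,0],[0,0,-7,0,0,0],[0,0,-10,0,0,0],[0,0,-13,0,0,0],[0,0,-16,0,0,0],[0,0,-18,0,0,0]], "force": 40}}

```text
time: 39.6
tcp_pos: [0.4417, -0.288, 0.2657]
ee_rot: [[0.078, 0.997, 0.002], [0.997, -0.078, -0.001], [-0.001, 0.002, -1.0]]
ft_force: [1.0, -0.1, -2.8]
width: 0.0102
```

Run:
```python
from h import *
w=snap('wrist','wrist20');snap('side','side20')
goto([.5985,-.075,.265],88.7)
```

```text
delta cm [22.5  13.9   0.13] rot [ 0.004  0.002 -0.055] dist mm 264 yawnow 85.53
```

View pics/wrist20.png

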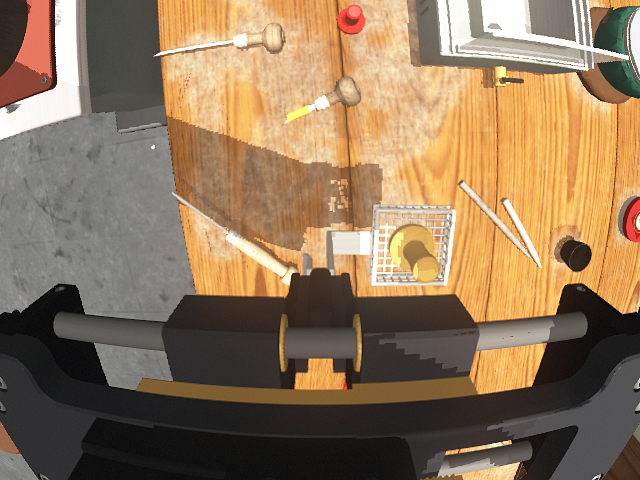

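{"api": "send_rows", "payload": {"deltas": [[2,1.2,0,0,0,0],[5,3,0,0,0,-0.02],[8.5,5.2,0,0,0,-0.04],[12,7.4,0,0,0,-0.055],[15.5,9.6,0,0,0,-0.055],[18.5,11.5,0,0,0,-0.055],[21,13,0,0,0,-0.055],[22.5,13.9,0,0,0,-0.055]]}}

```text
time: 40.7
tcp_pos: [0.5978, -0.0729, 0.2623]
ee_rot: [[0.021, 1.0, -0.001], [1.0, -0.021, 0.001], [0.001, -0.001, -1.0]]
ft_force: [-0.2, -0.2, -2.3]
width: 0.0097
```

{"api": "send_rows", "payload": {"deltas": [[0,0,0,0,0,0],[0,0,0,0,0,0],[0,0,0,0,0,0]]}}

```text
time: 41.08
tcp_pos: [0.5972, -0.076, 0.2631]
ee_rot: [[0.025, 1.0, -0.0], [1.0, -0.025, -0.001], [-0.001, -0.0, -1.0]]
ft_force: [0.7, 0.3, -1.5]
width: 0.0098
```

Run:
```python
from h import *
goto([.598,-.075,.201],88.7)
w=snap('wrist','wrist21')
a=cv2.imread('pics/wrist21.png')[120:300,260:480];cv2.imwrite('pics/c21.png',cv2.resize(a,None,fx=3.5,fy=3.5,interpolation=cv2.INTER_CUBIC))
```

```text
delta cm [0.1  0.08 6.21] rot [-0.     0.001 -0.002] dist mm 62 yawnow 88.57
```

View pics/c21.png

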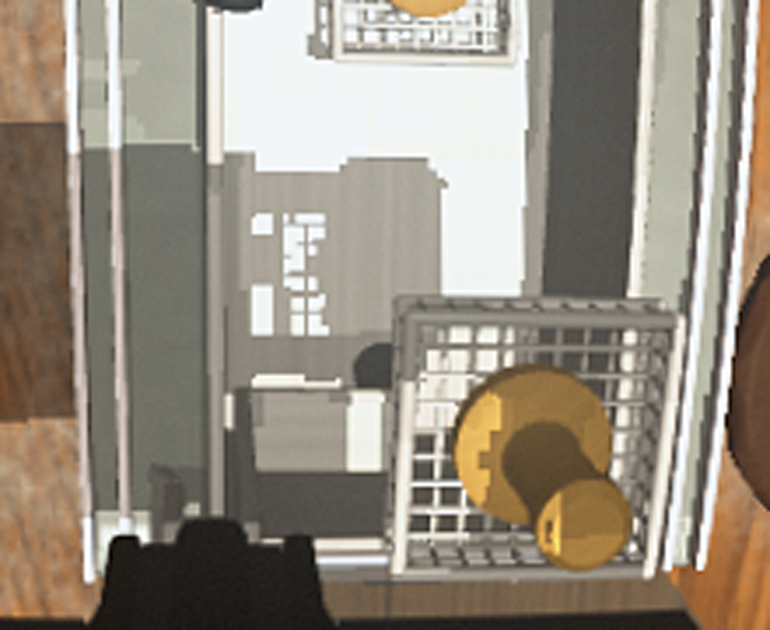

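{"api": "send_rows", "payload": {"deltas": [[0.1,0.08,1,0,0,0],[0.1,0.08,3,0,0,0],[0.1,0.08,5,0,0,0],[0.1,0.08,6.2,0,0,0],[0.1,0.08,6.2,0,0,0],[0.1,0.08,6.2,0,0,0]]}}

```text
time: 41.88
tcp_pos: [0.5988, -0.0735, 0.2018]
ee_rot: [[0.023, 1.0, 0.001], [1.0, -0.023, -0.0], [0.0, 0.001, -1.0]]
ft_force: [0.2, -0.5, -2.0]
width: 0.01
```

Run:
```python
from h import *
goto([.598,-.075,.1285],88.7)
w=snap('wrist','wrist22')
a=cv2.imread('pics/wrist22.png')[120:300,260:480];cv2.imwrite('pics/c22.png',cv2.resize(a,None,fx=3.5,fy=3.5,interpolation=cv2.INTER_CUBIC))
```

```text
delta cm [-0.15 -0.09  7.33] rot [ 0.001 -0.    -0.   ] dist mm 73 yawnow 88.68
```

View pics/c22.png

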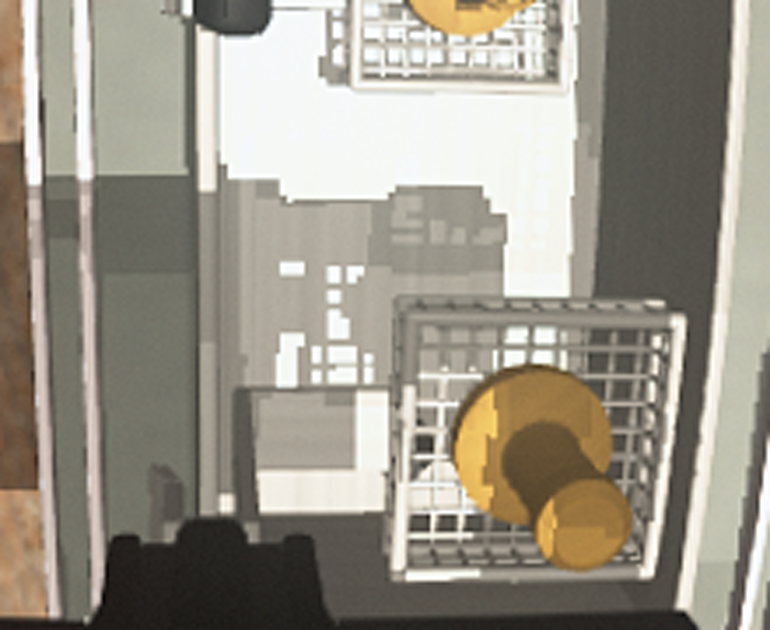

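Same relation of rim (198–217) and stem (237) as the first basket; lowering.

{"api": "send_rows", "payload": {"deltas": [[0,-0.02,1,0,0,0],[0,-0.02,2.2,0,0,0],[0,-0.02,3.5,0,0,0],[0,-0.02,4.5,0,0,0],[0,-0.02,5.5,0,0,0],[0,-0.02,6.3,0,0,0],[0,-0.02,7.1,0,0,0],[0,-0.02,7.1,0,0,0]]}}

```text
time: 42.92
tcp_pos: [0.5979, -0.0735, 0.1294]
ee_rot: [[0.023, 1.0, -0.001], [1.0, -0.023, 0.0], [0.0, -0.001, -1.0]]
ft_force: [-1.1, 0.4, -1.1]
width: 0.0098
```

{"api": "send_rows", "payload": {"deltas": [[0,0,0.2,0,0,0],[0,0,0.25,0,0,0],[0,0,0.25,0,0,0]]}}

```text
time: 43.3
tcp_pos: [0.5986, -0.0735, 0.1282]
ee_rot: [[0.023, 1.0, 0.001], [1.0, -0.023, -0.0], [-0.0, 0.001, -1.0]]
ft_force: [-1.3, 0.9, 3.7]
width: 0.0097
```

{"api": "send_rows", "payload": {"deltas": [[0,0,-0.05,0,0,0],[0,0,-0.05,0,0,0],[0,0,-0.05,0,0,0],[0,0,-0.05,0,0,0],[0,0,-0.05,0,0,0]], "hand": -0.3}}

```text
time: 43.92
tcp_pos: [0.5982, -0.0735, 0.128]
ee_rot: [[0.023, 1.0, -0.0], [1.0, -0.023, 0.0], [0.0, -0.0, -1.0]]
ft_force: [0.3, -0.8, 0.2]
width: 0.0298
```

{"api": "send_rows", "payload": {"deltas": [[0,0,-1,0,0,0],[0,0,-3,0,0,0],[0,0,-6,0,0,0],[0,0,-10,0,0,0],[0,0,-14,0,0,0],[0,0,-18,0,0,0],[0,0,-18,0,0,0]]}}

```text
time: 44.8
tcp_pos: [0.5997, -0.0733, 0.3135]
ee_rot: [[0.023, 1.0, 0.008], [1.0, -0.023, -0.001], [-0.001, 0.008, -1.0]]
ft_force: [0.3, 0.0, -0.8]
width: 0.0303
```

Run:
```python
from h import *
w=snap('wrist','wrist23');snap('scene','scene23');snap('side','side23')
a=cv2.imread('pics/scene23.png')[170:290,200:370];cv2.imwrite('pics/c23b.png',cv2.resize(a,None,fx=4,fy=4,interpolation=cv2.INTER_CUBIC))
goto([.6556,.194,.30],-1.2); print(telemetry.observe()['joint_pos'].round(1))
```

```text
delta cm [26.88  5.14  0.82] rot [0.    0.    1.569] dist mm 274 yawnow 88.68
[ 20.7  13.5 -21.7  83.8   5.   83.6  -2.4]
```

View pics/wrist23.png

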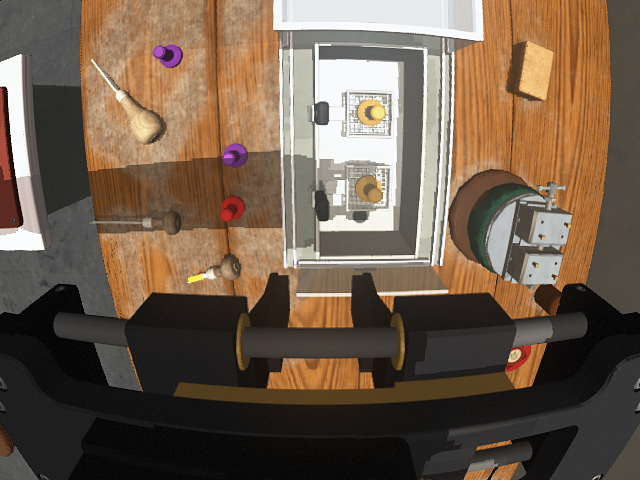

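View pics/c23b.png

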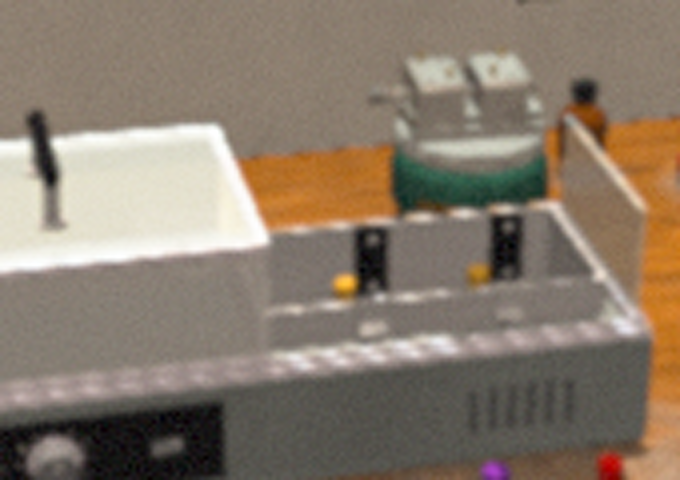

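View pics/side23.png

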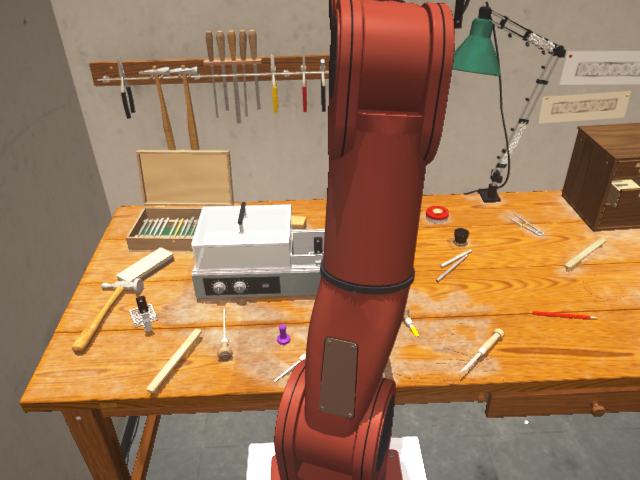

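{"api": "send_rows", "payload": {"deltas": [[3,0.6,0,0,0,0.18],[7,1.3,0,0,0,0.36],[11,2,0,0,0,0.54],[15,2.8,0,0,0,0.72],[19,3.6,0,0,0,0.9],[23,4.4,0,0,0,1.08],[26,5,0,0,0,1.26],[26.9,5.1,0,0,0,1.44]], "hand": 0.3}}

```text
time: 45.95
tcp_pos: [0.6546, 0.197, 0.3063]
ee_rot: [[0.994, 0.105, -0.003], [0.105, -0.994, 0.0], [-0.003, -0.001, -1.0]]
ft_force: [-0.0, -1.0, -0.6]
width: 0.0566
```

{"api": "send_rows", "payload": {"deltas": [[0,0,0,0,0,0.13],[0,0,0,0,0,0.13],[0,0,0,0,0,0.13],[0,0,0,0,0,0.13]]}}

```text
time: 46.45
tcp_pos: [0.6554, 0.1939, 0.308]
ee_rot: [[1.0, -0.021, -0.0], [-0.021, -1.0, -0.0], [-0.0, 0.0, -1.0]]
ft_force: [-0.1, -0.2, 0.1]
width: 0.0564
```

Run:
```python
from h import *
w=snap('wrist','wrist24')
goto([.6556,.194,.196],-1.2)
```

```text
delta cm [ 2.00e-02 -1.00e-02  1.12e+01] rot [-0.  0. -0.] dist mm 112 yawnow -1.22
```

View pics/wrist24.png

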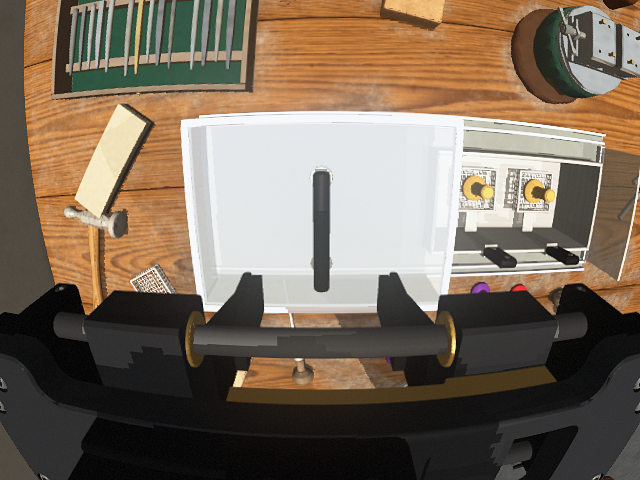

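{"api": "send_rows", "payload": {"deltas": [[0,0,3,0,0,0],[0,0,6,0,0,0],[0,0,9,0,0,0],[0,0,11.2,0,0,0],[0,0,11.2,0,0,0]]}}

```text
time: 47.12
tcp_pos: [0.6545, 0.1936, 0.1942]
ee_rot: [[1.0, -0.022, -0.003], [-0.022, -1.0, -0.001], [-0.003, 0.001, -1.0]]
ft_force: [-0.7, 0.1, 1.3]
width: 0.0565
```

{"api": "send_rows", "payload": {"deltas": [[0,0,0,0,0,0],[0,0,0,0,0,0],[0,0,0,0,0,0],[0,0,0,0,0,0],[0,0,0,0,0,0],[0,0,0,0,0,0],[0,0,0,0,0,0]], "hand": -1, "force": 20}}

```text
time: 48.0
tcp_pos: [0.6555, 0.194, 0.1962]
ee_rot: [[1.0, -0.022, -0.0], [-0.022, -1.0, -0.0], [-0.0, 0.0, -1.0]]
ft_force: [-1.1, -1.0, 1.5]
width: 0.0112
```

{"api": "send_rows", "payload": {"deltas": [[0,1,0,0,0,0],[0,3,0,0,0,0],[0,5.5,0,0,0,0],[0,8,0,0,0,0],[0,10.5,0,0,0,0],[0,13,0,0,0,0],[0,15.5,0,0,0,0],[0,18,0,0,0,0]]}}

```text
time: 49.0
tcp_pos: [0.652, 0.0135, 0.1962]
ee_rot: [[1.0, -0.022, 0.002], [-0.022, -1.0, 0.001], [0.002, -0.001, -1.0]]
ft_force: [6.9, 4.1, -3.9]
width: 0.0112
```

{"api": "send_rows", "payload": {"deltas": [[0,1,0,0,0,0],[0,2,0,0,0,0],[0,3,0,0,0,0],[0,3.5,0,0,0,0],[0,3.5,0,0,0,0]]}}

```text
time: 49.62
tcp_pos: [0.6513, -0.0218, 0.1962]
ee_rot: [[1.0, -0.023, 0.002], [-0.023, -1.0, -0.0], [0.002, 0.0, -1.0]]
ft_force: [6.3, -1.1, -2.8]
width: 0.0114
```

{"api": "send_rows", "payload": {"deltas": [[0,0.4,0,0,0,0],[0,0.7,0,0,0,0],[0,0.9,0,0,0,0],[0,0.9,0,0,0,0]]}}

```text
time: 50.12
tcp_pos: [0.6512, -0.0273, 0.1962]
ee_rot: [[1.0, -0.02, 0.002], [-0.02, -1.0, 0.003], [0.002, -0.003, -1.0]]
ft_force: [6.8, 7.2, -3.1]
width: 0.0111
```

{"api": "send_rows", "payload": {"deltas": [[0,0.3,0,0,0,0],[0,0.5,0,0,0,0],[0,0.5,0,0,0,0],[0,0.5,0,0,0,0]]}}

```text
time: 50.62
tcp_pos: [0.6512, -0.0274, 0.1962]
ee_rot: [[1.0, -0.016, 0.002], [-0.016, -1.0, 0.008], [0.002, -0.008, -1.0]]
ft_force: [6.3, 18.0, -4.1]
width: 0.0113
```

{"api": "send_rows", "payload": {"deltas": [[0,-0.7,0,0,0,0],[0,-0.7,0,0,0,0]]}}

```text
time: 50.88
tcp_pos: [0.6512, -0.0269, 0.1962]
ee_rot: [[1.0, -0.021, 0.002], [-0.021, -1.0, 0.001], [0.002, -0.001, -1.0]]
ft_force: [6.5, 1.5, -2.9]
width: 0.0116
```

{"api": "send_rows", "payload": {"deltas": [[0,0,0,0,0,0],[0,0,0,0,0,0],[0,0,0,0,0,0],[0,0,0,0,0,0],[0,0,0,0,0,0]], "hand": 0}}

```text
time: 51.5
tcp_pos: [0.6504, -0.0278, 0.1961]
ee_rot: [[1.0, -0.022, -0.0], [-0.022, -1.0, 0.0], [-0.0, -0.0, -1.0]]
ft_force: [0.3, -0.4, -0.7]
width: 0.0425
```

{"api": "send_rows", "payload": {"deltas": [[0,0,-2,0,0,0],[0,0,-6,0,0,0],[0,0,-10,0,0,0],[0,0,-14,0,0,0],[0,0,-14,0,0,0],[0,0,-14,0,0,0]]}}

```text
time: 52.25
tcp_pos: [0.6505, -0.0277, 0.3366]
ee_rot: [[1.0, -0.022, 0.001], [-0.022, -1.0, 0.0], [0.001, -0.0, -1.0]]
ft_force: [-1.2, 0.2, -0.2]
width: 0.0433
```

Run:
```python
from h import *
w=snap('wrist','wrist25');snap('scene','scene25');snap('side','side25')
a=cv2.imread('pics/scene25.png')[170:350,80:400];cv2.imwrite('pics/c25.png',cv2.resize(a,None,fx=2.5,fy=2.5,interpolation=cv2.INTER_CUBIC))
```

```text
(no output)
```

View pics/wrist25.png

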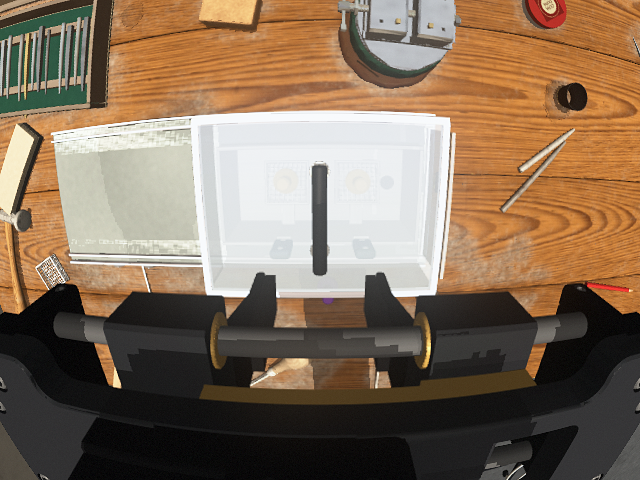

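View pics/c25.png

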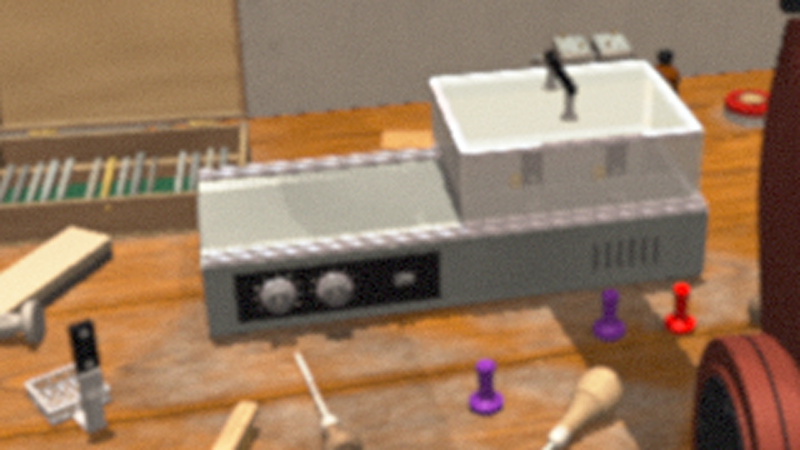

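Run:
```python
from h import *
print(env.hand_in())
```

```text
the job is handed in; nothing more can be done
None
```

I finished loading the cleaner and handed the job in at about 52 s. The hand-in gives no verdict.

- **Seals:** I found only two brass seals in the views I took, so I treated the third as absent. Each stands in the cup of its own basket. I left the purple and red look-alikes alone.
- **Baskets:** I hung the two right-hand baskets on the front rim, about 8 cm apart. Each showed a light contact force of about 4 N as its hook seated. The wrist and scene pictures taken before closing show both upright with their cups inside the tank. I did not measure the hook positions again after letting go. The spare left basket stands on the bench where it was.
- **Hood:** It met its back stop after 212 mm of travel and its shut stop after 221 mm on the way back. It seems to have started about 10 mm open; that would explain the shorter first slide, and both are above the 205 mm needed. The last picture shows it shut over both baskets with the gripper clear.
- **Other checks:** The burins looked unmoved in the pictures, but I did not measure them. I saw no seal being knocked aside, and no check failed.

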